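# Start the last coach screw of a shelf-post foot

## Task

The foot for a new reagent-shelf post is nearly fixed to the bench: three of its coach screws are home and the fourth stands up loose in its pilot hole. Take the large T-handle key out of the wooden block, set it fully on that screw's square head and, pressing down firmly while you turn clockwise, make the screw cut its first thread: about half a turn under pressure, so that it sinks 3 mm. Then stand the key upright back in the empty hole of the block; do not use the fingers on the screw or ram it, and leave the small key and the other things on the bench as they are.

Things in the scene. Friction and masses are not known exactly. Their poses are not given: they have to be found in the camera images.
- screw: The loose coach screw, steel, upright, the only one that stands high over the foot. Square head 20 mm across flats, 12 mm high, its top 3 mm narrowed to 15 mm. Origin: centre of the head's top, 72 mm above the bench at the start; z up; x and y point at the head's flats (the start angle varies). It stays upright by itself and turns stiffly (0.1 N m).
- screw_feed (a joint): How far the screw has sunk, in m (0 at the start). Turned clockwise (seen from above) it sinks 6 mm a turn, but only while it is pressed down with at least 12 N in all, the key's weight included (15 to 30 N is good); turned with less push it spins without biting, and a push alone (to 60 N) does not move it. It never springs back.
- foot: Fixed aluminium shelf-post foot, plate 156 x 112 x 10 mm with an open square socket (56 x 36 mm, top 55 mm above the bench) in the middle. Origin: centre of its underside. It has a screw at each corner, 60 mm along x and 42 mm along y from the middle; the loose one is at +x, +y.
- key: Large T-handle box key, loose, upright, 136 mm tall, 0.28 to 0.44 kg. Origin: centre of its lower end; z up. Grey handle bar along x, 96 x 18 (y) x 28 mm, from z 108 to 136. Shaft 16 mm thick. Socket 34 mm wide with a square hole 22.4 mm wide, flats facing x and y, flared to 28 mm in the lowest 4 mm, floor at z 18. Fits every quarter turn, 6 degrees of play. Let go, it stands on screw or block.
- small_key: The small T-handle key, loose, in the block's other hole; does not fit. 112 mm tall, handle 64 x 15 x 22 mm. Origin: centre of its lower end; handle along x.
- block: Fixed plywood tool block, 84 (x) x 220 (y) x 45 mm high. Origin: centre of its underside. Two round holes, 50 mm wide and 35 mm deep, 60 mm to either side of the middle along its y.
- hole_a (a point): Centre of the floor of the block's hole on its -y side, 10 mm above the bench; z up. The large key may be in this hole or the other.
- hole_b (a point): Centre of the floor of the block's hole on its +y side, 10 mm above the bench; z up.
- bottle: White plastic bottle, loose, 66 mm wide, 200 mm tall, between foot and block. Origin: centre of its underside.
- jar: White jar, loose, 80 mm wide, 110 mm tall, between foot and block. Origin: centre of its underside.
- tip_box: Pipette-tip box with a clear lid, loose, 118 x 80 x 64 mm. Origin: centre of its underside.
- flask: Small glass bottle with a blue cap, loose, 56 mm wide, 130 mm tall. Origin: centre of its underside.
Mind the look-alikes: they are no part of the job. Leave any purple or red look-alike of the key alone. What is shaped like the block but purple is not meant.

How it is judged:
By the outcome, as a careful person would: the job done as asked, in the order asked, and still so for the second after the job is handed in, with the robot touching nothing.
It also fails if it takes over 72 s, if anything falls off the work surface, if the arm or the gripper's body presses on something with over 40 N, if the wrist force passes 120 N, or if a joint passes its speed limit or range.

## Robot

A 6-joint arm with a two-finger parallel gripper is mounted at the origin on the work surface. World frame = base frame: x ahead of the robot, y to its left, z up, the work surface at z = 0. Lengths are in m, angles in degrees, forces in N, time in s.
With the tool pointing down it reaches from about 0.35 to 0.875 m from the base axis. Payload 4.2 kg.
Tool frame: the origin (TCP) lies at the very end of the fingers, on their centre line; the grasp point (between the pads) lies 19 mm behind it (tcp_to_grasp is the z of the grasp point in the tool frame, in m); z points along the fingers, y is the direction in which the jaws open and shut (so a half turn about z gives the same grasp; the last joint's range is limited). The gripper opens to 87 mm and grips with 3 to 60 N. Pads are 19 mm wide; open, the fingers measure 117 mm over their backs; the gripper's body (75 mm by 190 mm) begins 51 mm behind the grasp point.
Start: joints at [-50.844, 22.042, 0.453, 0, -68.411, -14.817], TCP at [0.258, -0.569, 0.223] pointing down, gripper open.
Joint ranges: [-179.83, 179.83], [-69.29, 118.12], [-61.27, 80.66], [-181.25, 117.63], [-171.15, -9.14], [-177.46, 177.46]. Speed limits (degrees/s): [159.86, 159.86, 180, 180, 180, 180].

## Interface

Orientations are given as a 3x3 rotation matrix whose columns are the frame's x, y, z axes.
In Python, from station import sense, capture, camera_params, finish_job, tcp_to_grasp gives the robot as it stands.
- The arm moves only by the shell command python3 -m inch 'ROWS'. ROWS is JSON, a list of rows, each an object of numbers: "jaw": the closure in counts, from 0 (fully open) to 255 (shut); "x", "y", "z": the shift along the world's x, y, z normalised to -1 to 1, where 1 is 0.06 m; "ax", "ay", "az": the turn, a rotation vector about the world's x, y, z normalised to -1 to 1, where 1 is 10 degrees. A call has 1 to 12 rows; each row shifts and turns the pose as measured when the row begins; what a row does not reach is not made up. A row lasts 1/8 s, in which the tool goes at most 62.5 mm and 10.7 degrees, less where a joint would pass 70% of its speed; a pose out of reach is approached as far as the arm can. A call with a number of a shift or a turn outside -1 to 1 is refused whole. A call with a gripper value outside its range is refused whole. The fingers move at their own pace and stop on an object; the grip force is fixed at half the most. Time passes only in rows, so rows that do not move let the fingers close. It gives the time, the measured TCP pose, the force and the opening at its end, in the units of the state.
- sense(): the state, without advancing time (a new reading comes with each control period).
- capture(name): name is "side" or "top" or "wrist"; returns the picture (384x512x3 uint8, red, green, blue); there is no depth.
- camera_params(name): a dict with "vfov" (degrees; the focal length in pixels is half the picture's height over the tangent of half this angle, whatever the lens; pixels are square), "cx", "cy" (the principal point, pixels), "R" (3x3) and "t" (3): a world point X has camera coordinates R X + t. Camera axes: x right, y down, z forward; pixel columns grow to the right and rows downward; lengths in m; the calibration is good to about 2 mm. A picture is of the moment at which its call begins: read the wrist's pose just before it. camera_params takes no time and is no camera call; for the wrist camera it gives the pose at the moment of the call.
- finish_job(): hands the job in, once; it reports no verdict.
The state is a dict: "time_s": time; "joints": joint angles; "joint_velocities": joint speeds; "effort": joint torques, N m; "tcp_pos": TCP position; "ee_rot": TCP orientation; "wrist_force": force on the tool from outside, world axes, zero at the start; "moment": the same for the moment, N m; "gripper_width": opening from 0.0 (shut) to 1.0 (fully open).
Only numpy, scipy, OpenCV 4.12 (cv2) and the standard library are available. Lean on these libraries where they do the work, as an engineer would, in place of code of your own. Each camera call takes 0.05 s, during which the arm holds its last target.

## Working session

There is one attempt and no reset: what is moved stays moved. The work goes in short steps, Python scripts to look and compute and a shell command to move; the robot and the scene stay as the last step left them, time stands still between calls to the robot, and variables do not carry over. Pictures are saved under pics/ and viewed, and the job is handed in when it is done.

```bash
ls; mkdir -p pics; python3 - <<'E'
from station import *
import cv2,json
print(sense(), tcp_to_grasp)
for n in ["side","top","wrist"]:
    p=camera_params(n); print(n,p)
    cv2.imwrite(f"pics/{n}0.png",cv2.cvtColor(capture(n),cv2.COLOR_RGB2BGR))
E
```

```text
pics
{'time_s': 0.0, 'joints': array([-5.08438750e+01,  2.20913641e+01,  3.79685645e-01, -2.84268308e-02,
       -6.84128145e+01, -1.48166348e+01]), 'joint_velocities': array([-0.08495801, -0.01820595, -0.04546726,  0.01364798,  0.01792199,
        0.11117788]), 'effort': array([-4.96723260e-04, -3.90664279e+01,  1.87409949e+01,  4.22000617e+00,
        1.09912996e-02, -1.97866420e-04]), 'tcp_pos': array([ 0.25735057, -0.56888691,  0.22145409]), 'ee_rot': array([[-9.11194798e-01, -4.11974528e-01, -1.01422662e-03],
       [-4.11975762e-01,  9.11192662e-01,  1.97613434e-03],
       [ 1.10038838e-04,  2.21848011e-03, -9.99997533e-01]]), 'wrist_force': array([-0.77418226,  0.9295878 ,  0.27632986]), 'moment': array([-0.01417153,  0.00620176, -0.04196458]), 'gripper_width': 0.9995839508018204} -0.0187
side {'vfov': 47.78267944815819, 'cx': 249.7222846682843, 'cy': 194.90892925362846, 'R': array([[-0.81452062, -0.58006409, -0.00904521],
       [-0.31382222,  0.45367253, -0.83408444],
       [ 0.48792599, -0.67654039, -0.55156263]]), 't': array([0.44125884, 0.25322295, 1.01704182])}
top {'vfov': 47.113963865493176, 'cx': 253.23037676253915, 'cy': 185.50929186934047, 'R': array([[ 0.00401755, -0.99995733, -0.0083189 ],
       [-0.99384063, -0.0030714 , -0.1107762 ],
       [ 0.11074592,  0.00871271, -0.99381056]]), 't': array([-0.02596051,  0.56342856,  1.26325389])}
wrist {'vfov': 69.9596823533135, 'cx': 255.95045265674736, 'cy': 194.4448845541154, 'R': array([[-4.13583586e-01,  9.10465996e-01,  5.36046924e-04],
       [ 8.82801428e-01,  4.00872651e-01,  2.44872941e-01],
       [ 2.22733600e-01,  1.01748652e-01, -9.69555030e-01]]), 't': array([ 0.62434781, -0.02769632,  0.3887761 ])}
```

```bash
cd pics; python3 -c "
import cv2
for n in ['side0','top0','wrist0']:
    i=cv2.imread(n+'.png'); cv2.imwrite(n+'b.png',cv2.resize(i,(800,600),interpolation=cv2.INTER_CUBIC))"
```

```text
(no output)
```

View pics/side0b.png

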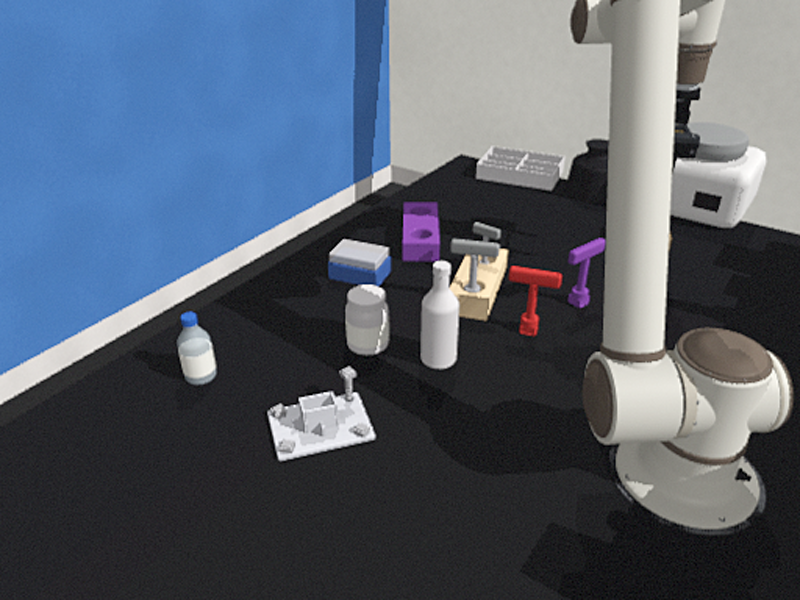

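View pics/top0b.png

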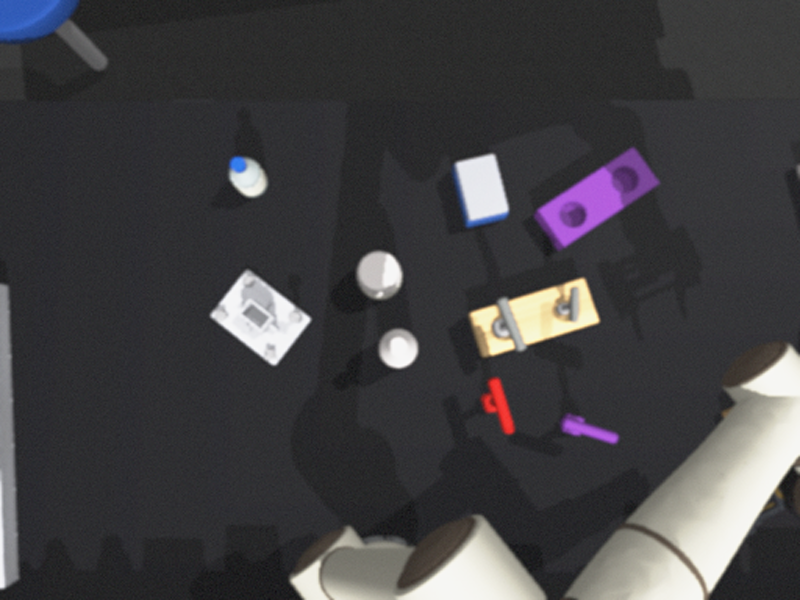

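View pics/wrist0b.png

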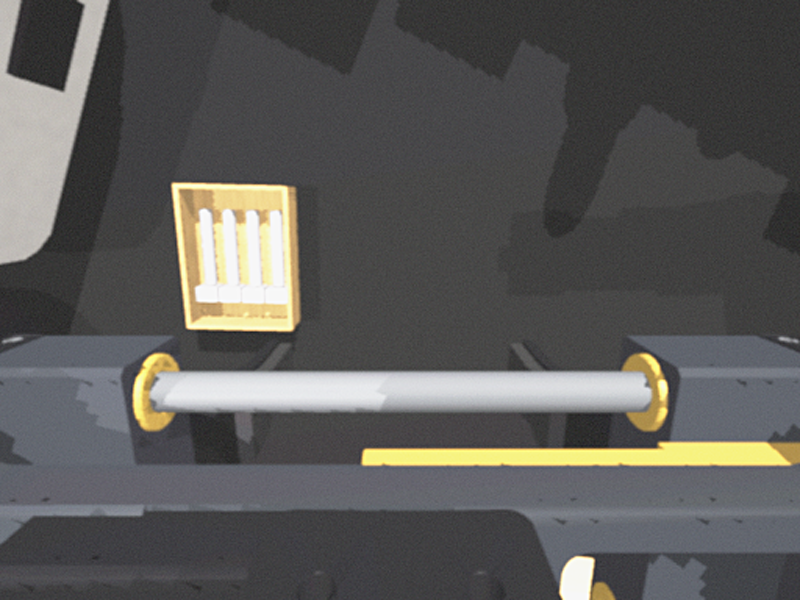

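```bash
cd pics; python3 -c "
import cv2
t=cv2.imread('top0.png');s=cv2.imread('side0.png')
cv2.imwrite('c1.png',cv2.resize(t[170:240,290:390],(800,560),interpolation=cv2.INTER_CUBIC))
cv2.imwrite('c2.png',cv2.resize(t[165:240,125:215],(720,600),interpolation=cv2.INTER_CUBIC))
cv2.imwrite('c3.png',cv2.resize(s[225:300,160:260],(800,600),interpolation=cv2.INTER_CUBIC))
cv2.imwrite('c4.png',cv2.resize(s[130:210,270:350],(600,600),interpolation=cv2.INTER_CUBIC))
"
```

```text
(no output)
```

View pics/c1.png

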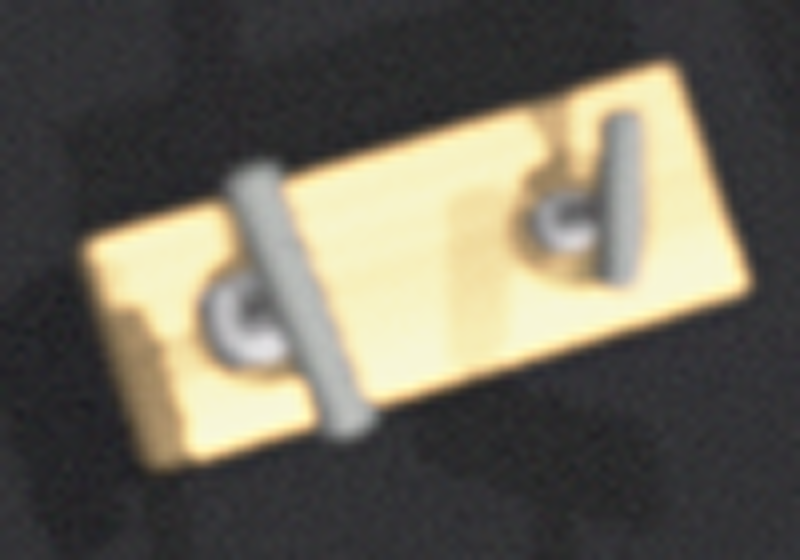

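View pics/c2.png

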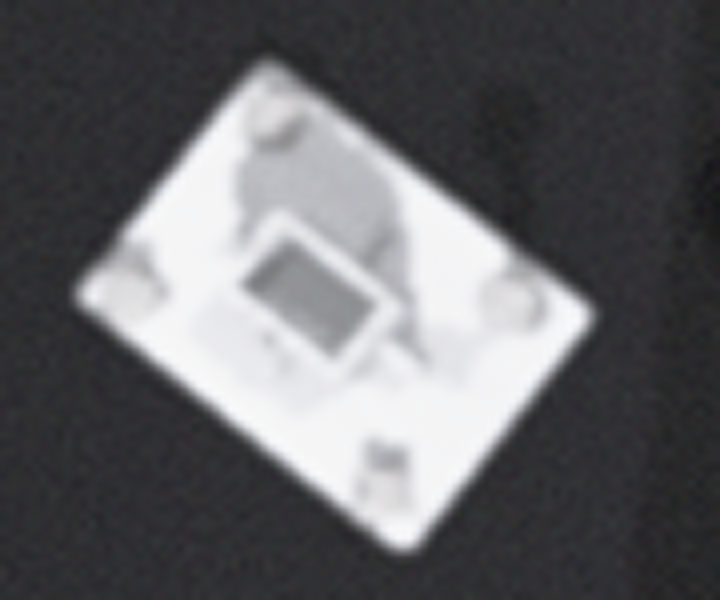

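View pics/c3.png

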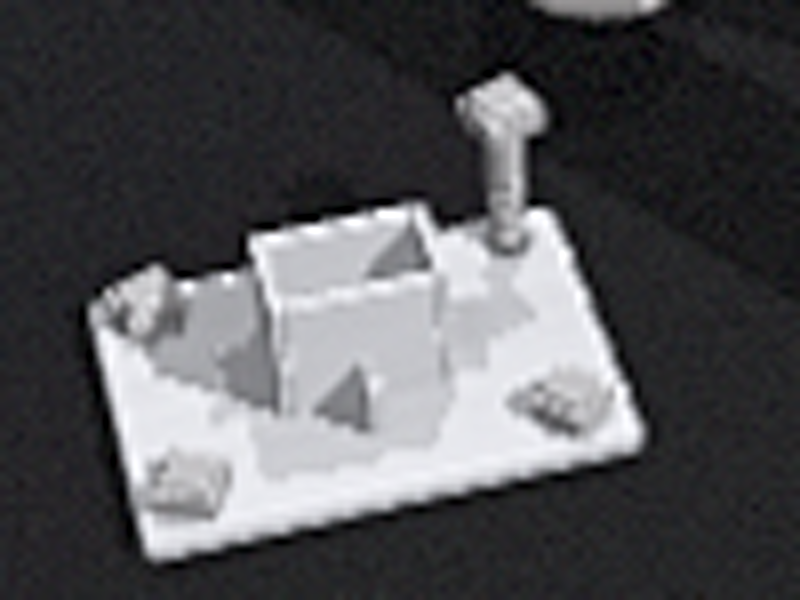

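View pics/c4.png

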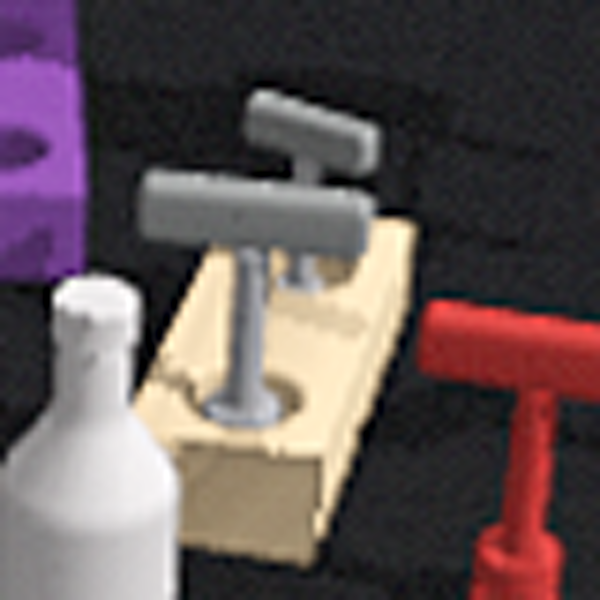

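```bash
cat > h.py <<'E'
import numpy as np, cv2
from station import *
def proj(p,X):
    X=np.atleast_2d(X); c=X@np.array(p['R']).T+p['t']; f=192/np.tan(np.radians(p['vfov']/2))
    return np.c_[f*c[:,0]/c[:,2]+p['cx'], f*c[:,1]/c[:,2]+p['cy']]
def plane(p,uv,z):
    f=192/np.tan(np.radians(p['vfov']/2)); R=np.array(p['R'])
    d=R.T@np.array([(uv[0]-p['cx'])/f,(uv[1]-p['cy'])/f,1]); o=-R.T@p['t']
    return o+d*(z-o[2])/d[2]
def Rz(a): c,s=np.cos(a),np.sin(a); return np.array([[c,-s,0],[s,c,0],[0,0,1]])
def box(x,y,yaw,lx,ly,z0,z1):
    v=np.array([[a*lx/2,b*ly/2,0] for a,b in((1,1),(1,-1),(-1,-1),(-1,1))])@Rz(yaw).T+[x,y,0]
    return np.r_[v+[0,0,z0],v+[0,0,z1]]
def draw(img,p,B,off,s,col):
    q=(proj(p,B)+.5-off)*s
    for i in range(4):
        for a,b in((i,(i+1)%4),(i+4,(i+1)%4+4),(i,i+4)):
            cv2.line(img,tuple(int(v) for v in q[a]),tuple(int(v) for v in q[b]),col,1,cv2.LINE_AA)
E
python3 - <<'E'
from h import *
T=camera_params('top');S=camera_params('side')
c1=lambda u,v,z:plane(T,(290+u/8-.5,170+v/8-.5),z)
c2=lambda u,v,z:plane(T,(125+u/8-.5,165+v/8-.5),z)
c3=lambda u,v,z:plane(S,(160+u/8-.5,225+v/8-.5),z)
c4=lambda u,v,z:plane(S,(270+u/7.5-.5,130+v/7.5-.5),z)
f=lambda n,*a:print(n,np.round(a,4).tolist())
f('block',c1(80,245,.045),c1(680,60,.045),c1(752,290,.045))
f('key ends',c1(253,165,.146),c1(352,430,.146))
f('key side',c4(150,185,.146),c4(370,200,.146))
f('foot c2',*[c2(*q,.01) for q in((268,60),(75,295),(405,550),(595,312))])
f('foot c3',*[c3(*q,.01) for q in((95,315),(150,560),(645,450),(550,210))])
f('screw c3',c3(508,85,.072)); f('screw c2',c2(385,450,.072))
E
```

```text
block [[0.5198, -0.1582, 0.045], [0.588, -0.3766, 0.045], [0.5044, -0.4003, 0.045]]
key ends [[0.5389, -0.2063, 0.146], [0.4508, -0.2379, 0.146]]
key side [[0.5312, -0.1978, 0.146], [0.4512, -0.2371, 0.146]]
foot c2 [[0.6058, 0.2624, 0.01], [0.5172, 0.332, 0.01], [0.4231, 0.2066, 0.01], [0.5115, 0.1379, 0.01]]
foot c3 [[0.5995, 0.2685, 0.01], [0.5109, 0.3368, 0.01], [0.4172, 0.2156, 0.01], [0.5102, 0.1435, 0.01]]
screw c3 [[0.513, 0.1583, 0.072]]
screw c2 [[0.4581, 0.203, 0.072]]
```

```bash
python3 - <<'E'
from h import *
s=sense();W=camera_params('wrist');R=np.array(s['ee_rot']);Rc=np.array(W['R'])
cp=-Rc.T@W['t'];print('cam in tool',R.T@(cp-s['tcp_pos']),'axis in tool',R.T@Rc[2],'img x in tool',R.T@Rc[0])
# foot model from both cams
for c,y in (((.5145,.2347),0),((.5095,.241),0)):
    a=np.radians(-127.2);print(np.array(c)+(Rz(a)@[.06,.042,0])[:2])
E
```

```text
cam in tool [ 6.73978943e-02  1.10703414e-04 -1.61831432e-01] axis in tool [-0.24498804 -0.00097794  0.96952561] img x in tool [0.00173245 0.99999745 0.00144645]
[0.51167831 0.16151504]
[0.50667831 0.16781504]
```

```bash
python3 -m inch '[{"z":0.5,"x":0.3,"y":0.4},{"x":0.57,"y":0.83},{"x":0.57,"y":0.83},{"x":0.57,"y":0.83},{"x":0.57,"y":0.83},{"x":0.57,"y":0.83},{"x":0.57,"y":0.83},{"x":0.3,"y":0.4,"az":-0.4},{}]'; cat > snap.py <<'E'
import sys
from h import *
n,o=sys.argv[1:3]; s=sense(); print(s['time_s'],s['tcp_pos'].round(4),s['joints'].round(1),s['wrist_force'].round(2),round(s['gripper_width'],3))
W=camera_params(n); np.savez(f'pics/{o}.npz',**W); im=cv2.cvtColor(capture(n),cv2.COLOR_RGB2BGR); cv2.imwrite(f'pics/{o}.png',im)
cv2.imwrite(f'pics/{o}b.png',cv2.resize(im,(800,600),interpolation=cv2.INTER_CUBIC))
E
python3 snap.py wrist w1
```

```text
0.15 [ 0.2574 -0.569   0.2217] [-50.8  22.1   0.4  -0.  -68.4 -14.8] [-0.71 -0.53 -0.78] 1.0$[0]: bad value
```

View pics/w1b.png

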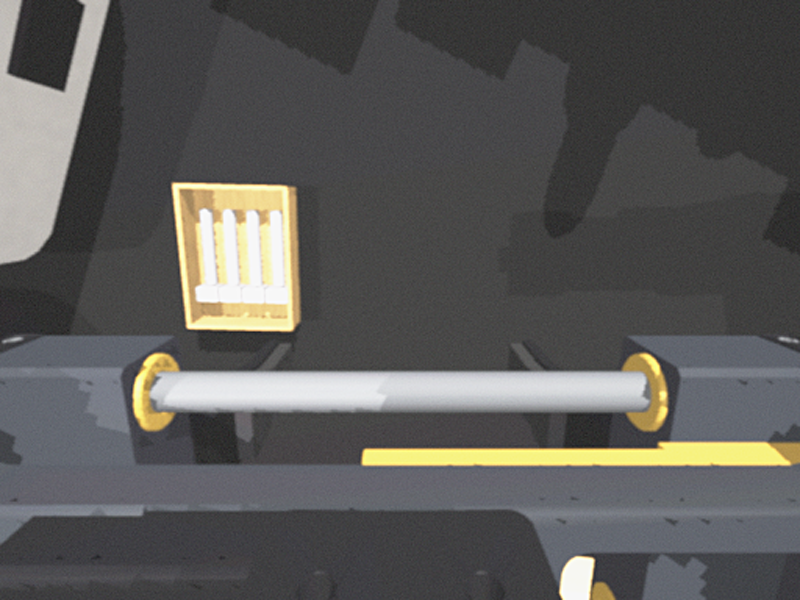

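```bash
python3 -m inch '[{"jaw":0,"x":0.3,"y":0.4,"z":0.5,"ax":0,"ay":0,"az":0}]'
```

```text
time_s: 0.32
tcp_pos: [0.274, -0.5443, 0.2488]
ee_rot: [[-0.912, -0.409, -0.005], [-0.409, 0.912, 0.007], [0.002, 0.009, -1.0]]
wrist_force: [1.3, 0.6, 0.4]
gripper_width: 1.005
```

```bash
python3 -m inch '[{"jaw":0,"x":0.6,"y":0.85,"z":0,"ax":0,"ay":0,"az":0},{"jaw":0,"x":0.6,"y":0.85,"z":0,"ax":0,"ay":0,"az":0},{"jaw":0,"x":0.6,"y":0.85,"z":0,"ax":0,"ay":0,"az":0},{"jaw":0,"x":0.6,"y":0.85,"z":0,"ax":0,"ay":0,"az":0},{"jaw":0,"x":0.6,"y":0.85,"z":0,"ax":0,"ay":0,"az":0},{"jaw":0,"x":0.5,"y":0.85,"z":0,"ax":0,"ay":0,"az":-0.4},{"jaw":0,"x":0.0,"y":0.0,"z":0,"ax":0,"ay":0,"az":0}]'; python3 snap.py wrist w2
```

```text
time_s: 1.2
tcp_pos: [0.4874, -0.2322, 0.2503]
ee_rot: [[-0.939, -0.343, -0.001], [-0.343, 0.939, 0.004], [-0.0, 0.004, -1.0]]
wrist_force: [-0.2, -1.2, -0.5]
gripper_width: 1.0
1.2 [ 0.4874 -0.2322  0.2503] [ -8.4  12.7  -8.8  -0.2 -68.6 -61.5] [-0.23 -1.18 -0.45] 1.0
```

View pics/w2b.png

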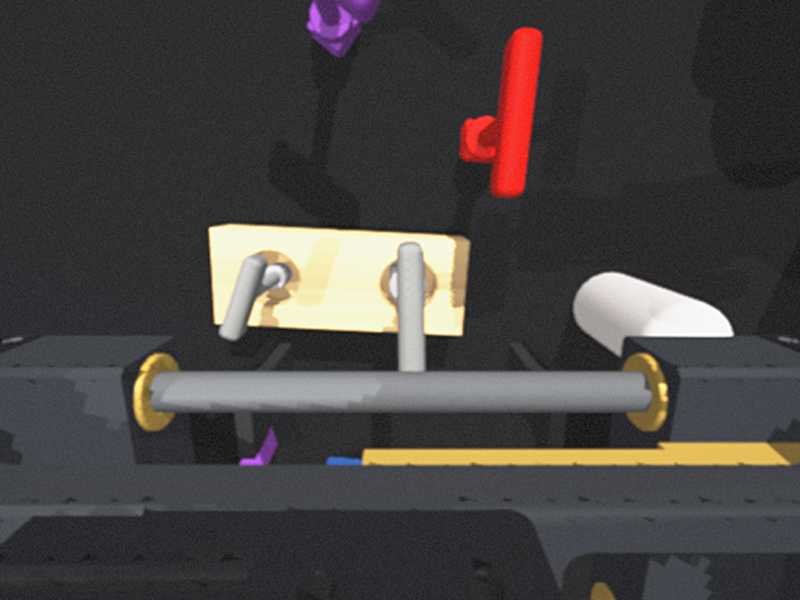

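```bash
python3 -m inch '[{"jaw":0,"x":0.75,"y":0.3,"z":0,"ax":0,"ay":0,"az":0},{"jaw":0,"x":0.0,"y":0.0,"z":0,"ax":0,"ay":0,"az":0}]'; python3 snap.py wrist w3
```

```text
time_s: 1.5
tcp_pos: [0.5313, -0.2167, 0.2502]
ee_rot: [[-0.941, -0.34, -0.002], [-0.34, 0.941, 0.003], [0.001, 0.004, -1.0]]
wrist_force: [-1.0, -0.8, 0.3]
gripper_width: 1.003
1.5 [ 0.5313 -0.2167  0.2502] [ -6.1  16.1  -4.2  -0.2 -69.9 -64. ] [-0.98 -0.82  0.3 ] 1.003
```

View pics/w3b.png

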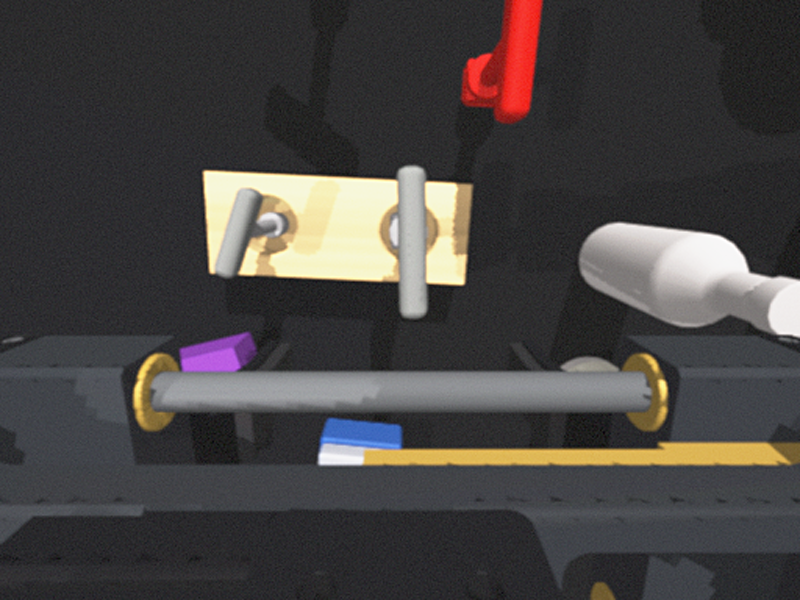

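```bash
cat > ov.py <<'E'
import sys
from h import *
# ov.py img out x0 y0 x1 y1 scale  then boxes "x,y,yawdeg,lx,ly,z0,z1"
n,o=sys.argv[1:3];x0,y0,x1,y1,s=map(int,sys.argv[3:8])
im=cv2.imread(f'pics/{n}.png');p=dict(np.load(f'pics/{n}.npz'))
c=cv2.resize(im[y0:y1,x0:x1],None,fx=s,fy=s,interpolation=cv2.INTER_CUBIC)
for k,b in enumerate(sys.argv[8:]):
    x,y,a,lx,ly,z0,z1=map(float,b.split(','))
    draw(c,p,box(x,y,np.radians(a),lx,ly,z0,z1),np.array([x0,y0]),s,[(0,0,255),(0,255,0),(255,0,255),(255,255,0)][k%4])
cv2.imwrite(f'pics/{o}.png',c)
E
python3 - <<'E'
from h import *
p=dict(np.load('pics/w3.npz'))
f=lambda u,v,z:plane(p,(u*.64-.5,v*.64-.5),z)
a=f(411,168,.146);b=f(413,316,.146);print(a,b,(a+b)/2,np.degrees(np.arctan2(*(b-a)[1::-1])),np.linalg.norm(b-a))
q=[f(*w,.045) for w in((203,170),(472,184),(466,285),(210,274))];print(np.round(q,4),np.mean(q,0))
E
python3 ov.py w3 o1 120 95 320 215 4 0.4935,-0.2225,20,.096,.018,.118,.146 0.553,-0.28,17.3,.084,.22,0,.045
```

```text
[ 0.45042207 -0.23935733  0.146     ] [ 0.53537284 -0.20657477  0.146     ] [ 0.49289746 -0.22296605  0.146     ] 21.10163645120501 0.09105673721126906
[[ 0.5032 -0.3984  0.045 ]
 [ 0.4383 -0.1874  0.045 ]
 [ 0.5188 -0.1601  0.045 ]
 [ 0.5854 -0.3724  0.045 ]] [ 0.51140072 -0.27956595  0.045     ]
```

View pics/o1.png

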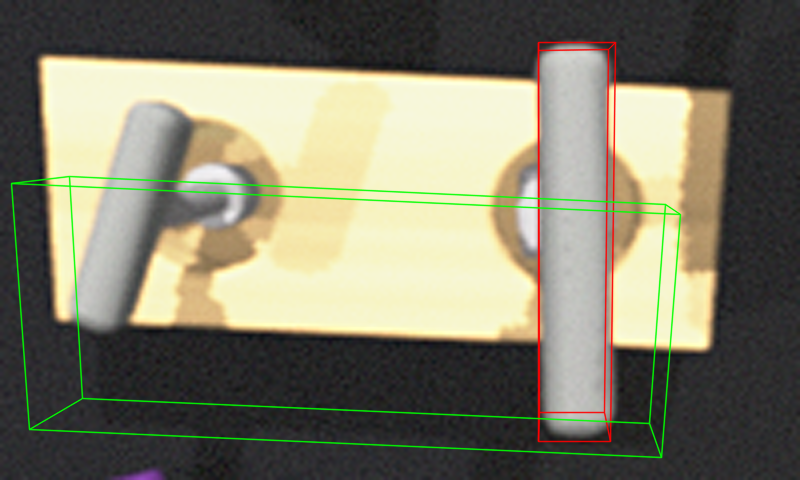

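```bash
python3 - <<'E'
from h import *
T=camera_params('top');S=camera_params('side')
print(plane(T,(398*.64,348*.64),.2),plane(S,(442*.64,265*.64),.2),'jar',plane(T,(380*.64,265*.64),.11))
s=sense();t=np.array([.4933,-.2227,.115]);print((t-s['tcp_pos'])/.06)
E
```

```text
[ 0.44999877 -0.02958617  0.2       ] [ 0.45059601 -0.02602785  0.2       ] jar [0.59900827 0.003326   0.11      ]
[-0.60835072 -0.09068588 -2.25889361]
```

```bash
python3 -m inch '[{"jaw":0,"x":-0.61,"y":-0.09,"z":0,"ax":0,"ay":0,"az":0.08},{"jaw":0,"x":0.0,"y":0.0,"z":-0.9,"ax":0,"ay":0,"az":0},{"jaw":0,"x":0.0,"y":0.0,"z":0,"ax":0,"ay":0,"az":0}]'; python3 snap.py wrist w4
```

```text
time_s: 1.92
tcp_pos: [0.489, -0.2263, 0.1963]
ee_rot: [[-0.938, -0.347, -0.003], [-0.347, 0.938, 0.003], [0.002, 0.004, -1.0]]
wrist_force: [-1.2, -0.2, 0.4]
gripper_width: 0.995
1.925 [ 0.489  -0.2263  0.1963] [ -7.7  15.  -13.8  -0.2 -61.4 -61.9] [-1.25 -0.22  0.44] 0.995
```

View pics/w4b.png

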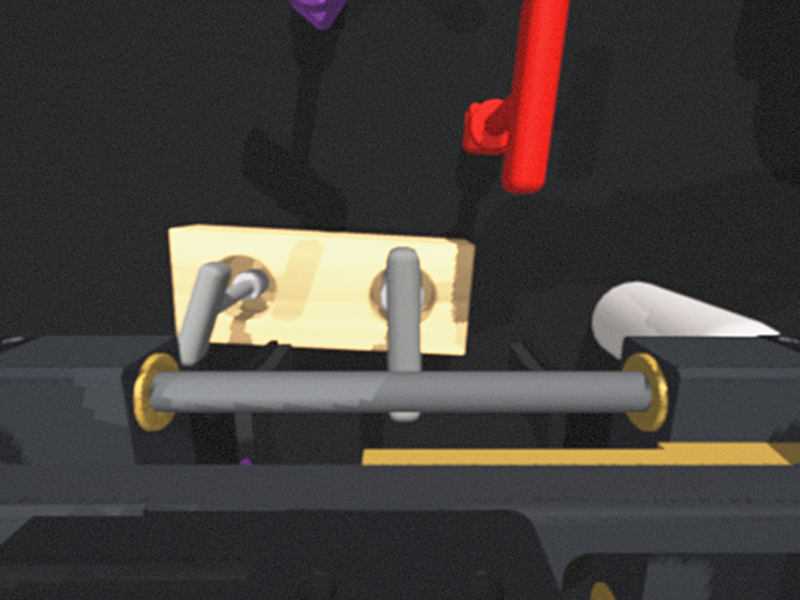

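```bash
python3 - <<'E'
from h import *
p=dict(np.load('pics/w4.npz'))
f=lambda u,v,z:plane(p,(u*.64-.5,v*.64-.5),z)
a=f(402,249,.146);b=f(405,418,.146);print(a,b,(a+b)/2,np.degrees(np.arctan2(*(b-a)[1::-1])),np.linalg.norm(b-a))
s=sense();t=np.array([.4933,-.2227,.113]);print((t-s['tcp_pos'])/.06)
E
```

```text
[ 0.44915694 -0.24038207  0.146     ] [ 0.5349961  -0.20658242  0.146     ] [ 0.49207652 -0.22348224  0.146     ] 21.492314583349394 0.09225387964736284
[ 0.02660113  0.07620834 -1.44995339]
```

```bash
python3 -m inch '[{"jaw":0,"x":0.06,"y":0.05,"z":-0.7,"ax":0,"ay":0,"az":0.05},{"jaw":0,"x":0.03,"y":0.03,"z":-0.67,"ax":0,"ay":0,"az":0},{"jaw":0,"x":0.0,"y":0.0,"z":0,"ax":0,"ay":0,"az":0}]'
```

```text
time_s: 2.35
tcp_pos: [0.5025, -0.2261, 0.1251]
ee_rot: [[-0.934, -0.357, 0.019], [-0.357, 0.934, -0.006], [-0.016, -0.013, -1.0]]
wrist_force: [0.3, -0.5, 1.4]
gripper_width: 1.002
```

```bash
python3 -m inch '[{"jaw":0,"x":-0.15,"y":0.05,"z":-0.15,"ax":0,"ay":0,"az":0},{"jaw":0,"x":0.0,"y":0.0,"z":0,"ax":0,"ay":0,"az":0}]'; python3 -c "
from h import *
R=sense()['ee_rot'];print(cv2.Rodrigues(np.array([[-.934,-.359,0],[-.359,.934,0],[0,0,-1]])@R.T)[0].ravel()*18/np.pi,sense()['joint_velocities'])"
```

```text
time_s: 2.6
tcp_pos: [0.4957, -0.2241, 0.1204]
ee_rot: [[-0.934, -0.357, 0.027], [-0.358, 0.934, -0.009], [-0.022, -0.018, -1.0]]
wrist_force: [-0.1, 0.3, -0.3]
gripper_width: 1.001
[0.04866736 0.15393669 0.00779478] [-0.15969371 -1.27032166  3.6636933   1.5854584   0.21806416  0.05846688]
```

```bash
python3 -m inch '[{"jaw":0,"x":-0.05,"y":0.02,"z":-0.12,"ax":0.05,"ay":0.16,"az":0},{"jaw":0,"x":0.0,"y":0.0,"z":0,"ax":0,"ay":0,"az":0}]'; cat > st.py <<'E'
from h import *
s=sense();R=np.array(s['ee_rot']);y=np.arctan2(R[1,0],R[0,0]);G=Rz(y)@np.diag([1,-1,-1])
print('yaw',np.degrees(y).round(2),'tcp',s['tcp_pos'].round(4),'levelfix(ax,ay)',(cv2.Rodrigues(G@R.T)[0].ravel()*18/np.pi).round(3),'j',s['joints'].round(1),'F',s['wrist_force'].round(1),'M',s['moment'].round(2),round(s['gripper_width'],3),s['time_s'])
E
python3 st.py
```

```text
time_s: 2.85
tcp_pos: [0.4939, -0.2232, 0.1151]
ee_rot: [[-0.934, -0.358, 0.002], [-0.358, 0.934, -0.0], [-0.001, -0.001, -1.0]]
wrist_force: [0.5, 0.0, 0.1]
gripper_width: 0.998
yaw -159.03 tcp [ 0.4939 -0.2232  0.1151] levelfix(ax,ay) [0.001 0.009 0.   ] j [ -7.2  20.  -19.8   0.  -50.1 -61.9] F [0.5 0.  0.1] M [0.03 0.02 0.03] 0.998 2.85
```

```bash
python3 -m inch '[{"jaw":0,"x":-0.01,"y":0,"z":-0.03,"ax":0,"ay":0,"az":0},{"jaw":255,"x":0,"y":0,"z":0,"ax":0,"ay":0,"az":0},{"jaw":255,"x":0,"y":0,"z":0,"ax":0,"ay":0,"az":0},{"jaw":255,"x":0,"y":0,"z":0,"ax":0,"ay":0,"az":0},{"jaw":255,"x":0,"y":0,"z":0,"ax":0,"ay":0,"az":0},{"jaw":255,"x":0,"y":0,"z":0,"ax":0,"ay":0,"az":0},{"jaw":255,"x":0,"y":0,"z":0,"ax":0,"ay":0,"az":0}]'; python3 st.py
```

```text
time_s: 3.72
tcp_pos: [0.4937, -0.2233, 0.1135]
ee_rot: [[-0.934, -0.358, 0.002], [-0.358, 0.934, -0.001], [-0.002, -0.001, -1.0]]
wrist_force: [-0.5, 0.4, 0.3]
gripper_width: 0.396
yaw -159.01 tcp [ 0.4937 -0.2233  0.1135] levelfix(ax,ay) [0.003 0.012 0.   ] j [ -7.2  20.1 -19.9   0.  -49.9 -61.8] F [-0.5  0.4  0.3] M [ 0.01 -0.   -0.02] 0.396 3.725
```

```bash
python3 -m inch '[{"jaw":255,"x":0,"y":0,"z":0,"ax":0,"ay":0,"az":0},{"jaw":255,"x":0,"y":0,"z":0,"ax":0,"ay":0,"az":0},{"jaw":255,"x":0,"y":0,"z":0,"ax":0,"ay":0,"az":0},{"jaw":255,"x":0,"y":0,"z":0,"ax":0,"ay":0,"az":0}]'; python3 st.py
```

```text
time_s: 4.22
tcp_pos: [0.4936, -0.2231, 0.1135]
ee_rot: [[-0.934, -0.358, 0.002], [-0.358, 0.934, -0.0], [-0.002, -0.001, -1.0]]
wrist_force: [-1.5, 0.1, -0.1]
gripper_width: 0.201
yaw -159.02 tcp [ 0.4936 -0.2231  0.1135] levelfix(ax,ay) [0.001 0.011 0.   ] j [ -7.2  20.1 -19.9  -0.  -49.9 -61.9] F [-1.5  0.1 -0.1] M [ 0.05  0.03 -0.05] 0.201 4.225
```

```bash
python3 -m inch '[{"jaw":255,"x":0,"y":0,"z":0.3,"ax":0,"ay":0,"az":0},{"jaw":255,"x":0,"y":0,"z":0.6,"ax":0,"ay":0,"az":0},{"jaw":255,"x":0,"y":0,"z":0.8,"ax":0,"ay":0,"az":0},{"jaw":255,"x":0,"y":0,"z":0.8,"ax":0,"ay":0,"az":0},{"jaw":255,"x":0,"y":0,"z":0.8,"ax":0,"ay":0,"az":0},{"jaw":255,"x":0,"y":0,"z":0,"ax":0,"ay":0,"az":0}]'; python3 st.py
```

```text
time_s: 4.97
tcp_pos: [0.4882, -0.2214, 0.3113]
ee_rot: [[-0.934, -0.356, -0.011], [-0.356, 0.934, 0.005], [0.009, 0.009, -1.0]]
wrist_force: [-0.6, 1.2, -3.7]
gripper_width: 0.205
yaw -159.14 tcp [ 0.4882 -0.2214  0.3113] levelfix(ax,ay) [-0.028 -0.064  0.   ] j [ -7.2  10.7  -2.6  -0.2 -77.3 -61.9] F [-0.6  1.2 -3.7] M [-0.03 -0.06 -0.04] 0.205 4.975
```

```bash
python3 -m inch '[{"jaw":255,"x":-0.14,"y":0.2,"z":0.3,"ax":0,"ay":0,"az":1},{"jaw":255,"x":-0.14,"y":0.45,"z":0,"ax":0,"ay":0,"az":1},{"jaw":255,"x":-0.14,"y":0.45,"z":0,"ax":0,"ay":0,"az":1},{"jaw":255,"x":-0.14,"y":0.45,"z":0,"ax":0,"ay":0,"az":1},{"jaw":255,"x":-0.14,"y":0.45,"z":0,"ax":0,"ay":0,"az":1},{"jaw":255,"x":-0.14,"y":0.45,"z":0,"ax":0,"ay":0,"az":1},{"jaw":255,"x":-0.14,"y":0.45,"z":0,"ax":0,"ay":0,"az":1},{"jaw":255,"x":-0.14,"y":0.45,"z":0,"ax":0,"ay":0,"az":1},{"jaw":255,"x":-0.14,"y":0.45,"z":0,"ax":0,"ay":0,"az":1},{"jaw":255,"x":-0.14,"y":0.45,"z":0,"ax":0,"ay":0,"az":1},{"jaw":255,"x":-0.14,"y":0.45,"z":0,"ax":0,"ay":0,"az":1},{"jaw":255,"x":-0.14,"y":0.45,"z":0,"ax":0,"ay":0,"az":1}]'; python3 st.py
```

```text
time_s: 6.48
tcp_pos: [0.3711, 0.096, 0.3036]
ee_rot: [[0.813, -0.582, -0.025], [-0.582, -0.811, -0.049], [0.008, 0.054, -0.998]]
wrist_force: [0.9, -0.1, -2.2]
gripper_width: 0.204
yaw -35.62 tcp [0.3711 0.096  0.3036] levelfix(ax,ay) [ 0.28  -0.143  0.001] j [ 40.2  -4.6 -20.8   1.2 -76.7  13.8] F [ 0.9 -0.1 -2.2] M [ 0.07  0.02 -0.02] 0.204 6.475
```

```bash
python3 -m inch '[{"jaw":255,"x":0.05,"y":0.05,"z":0.4,"ax":0.15,"ay":-0.07,"az":0.97},{"jaw":255,"x":0.05,"y":0.05,"z":0,"ax":0.1,"ay":-0.07,"az":0.97},{"jaw":255,"x":0,"y":0,"z":0,"ax":0,"ay":0,"az":1},{"jaw":255,"x":0,"y":0,"z":0,"ax":0,"ay":0,"az":1},{"jaw":255,"x":0,"y":0,"z":0,"ax":0,"ay":0,"az":1},{"jaw":255,"x":0,"y":0,"z":0,"ax":0,"ay":0,"az":0}]'; python3 st.py;python3 snap.py wrist w5
```

```text
time_s: 7.22
tcp_pos: [0.3699, 0.1019, 0.316]
ee_rot: [[0.963, 0.268, -0.006], [0.268, -0.963, -0.016], [-0.01, 0.013, -1.0]]
wrist_force: [-0.7, -1.2, -2.5]
gripper_width: 0.202
yaw 15.55 tcp [0.3699 0.1019 0.316 ] levelfix(ax,ay) [ 0.089 -0.036 -0.   ] j [ 40.4  -5.8 -19.8   0.5 -76.9  65. ] F [-0.7 -1.2 -2.5] M [-0.03  0.11 -0.03] 0.202 7.225
7.225 [0.3699 0.1019 0.316 ] [ 40.4  -5.8 -19.8   0.5 -76.9  65. ] [-0.72 -1.2  -2.49] 0.202
```

View pics/w5b.png

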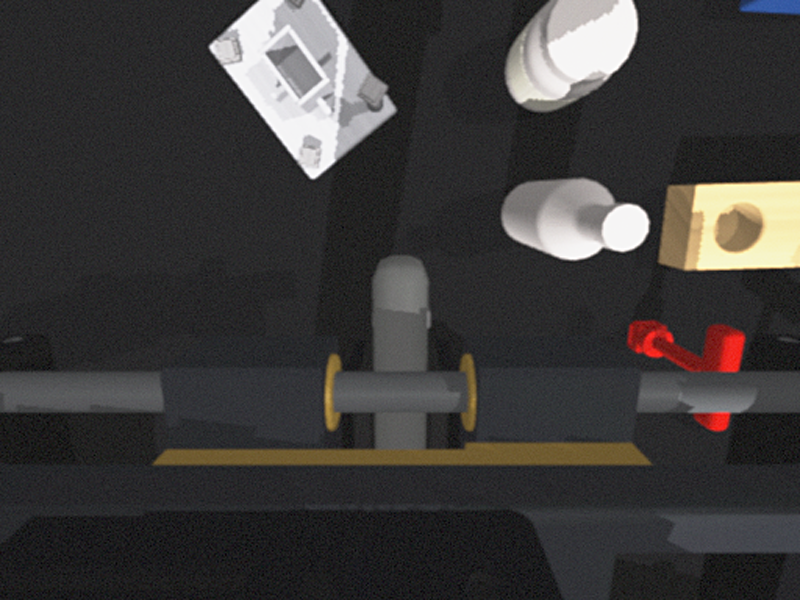

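```bash
python3 -m inch '[{"jaw":255,"x":0.55,"y":0.33,"z":0,"ax":0.09,"ay":-0.04,"az":0},{"jaw":255,"x":0.5,"y":0.3,"z":-0.5,"ax":0,"ay":0,"az":0},{"jaw":255,"x":0,"y":0,"z":-0.5,"ax":0,"ay":0,"az":0},{"jaw":255,"x":0,"y":0,"z":0,"ax":0,"ay":0,"az":0}]'; python3 st.py;python3 snap.py wrist w6
```

```text
time_s: 7.78
tcp_pos: [0.4335, 0.1401, 0.2521]
ee_rot: [[0.967, 0.256, -0.003], [0.256, -0.967, -0.001], [-0.003, -0.0, -1.0]]
wrist_force: [-0.6, 0.1, -3.1]
gripper_width: 0.205
yaw 14.84 tcp [0.4335 0.1401 0.2521] levelfix(ax,ay) [ 0.004 -0.016  0.   ] j [ 38.4   4.  -19.1  -0.1 -67.1  66.5] F [-0.6  0.1 -3.1] M [-0.15  0.2   0.04] 0.205 7.775
7.775 [0.4335 0.1401 0.2521] [ 38.4   4.  -19.1  -0.1 -67.1  66.5] [-0.57  0.12 -3.12] 0.205
```

View pics/w6b.png

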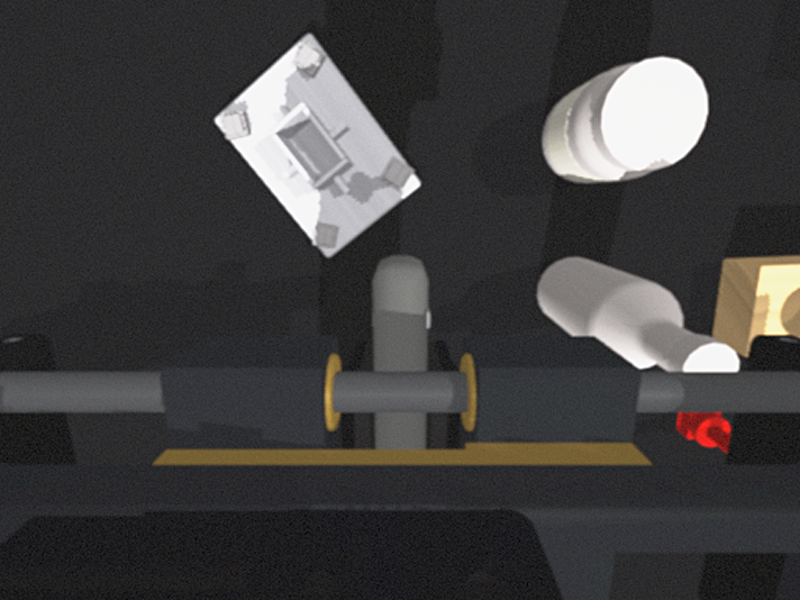

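```bash
python3 ov.py w6 o2 130 15 280 170 5; python3 ov.py w6 o3 230 90 280 130 16
```

```text
(no output)
```

View pics/o2.png

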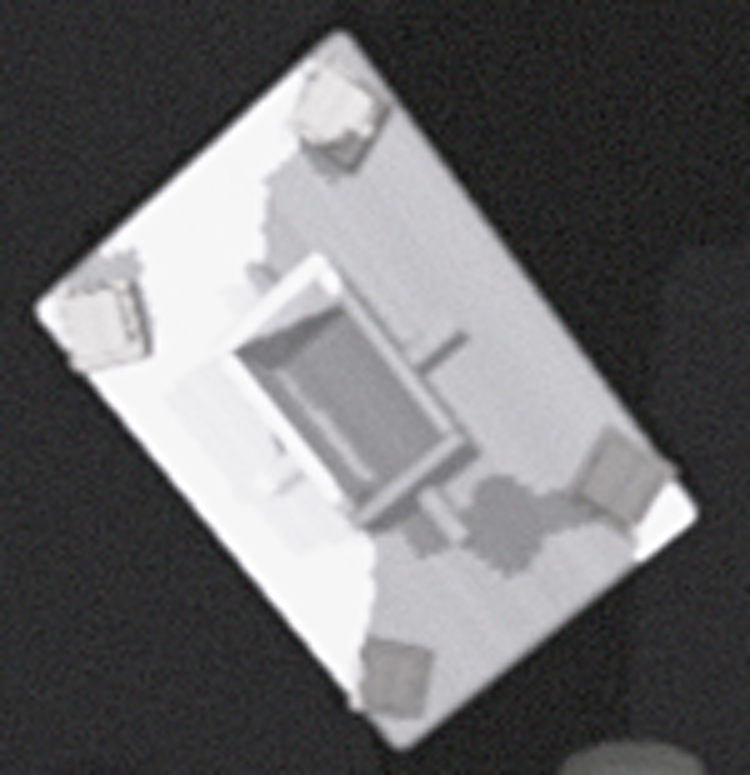

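View pics/o3.png

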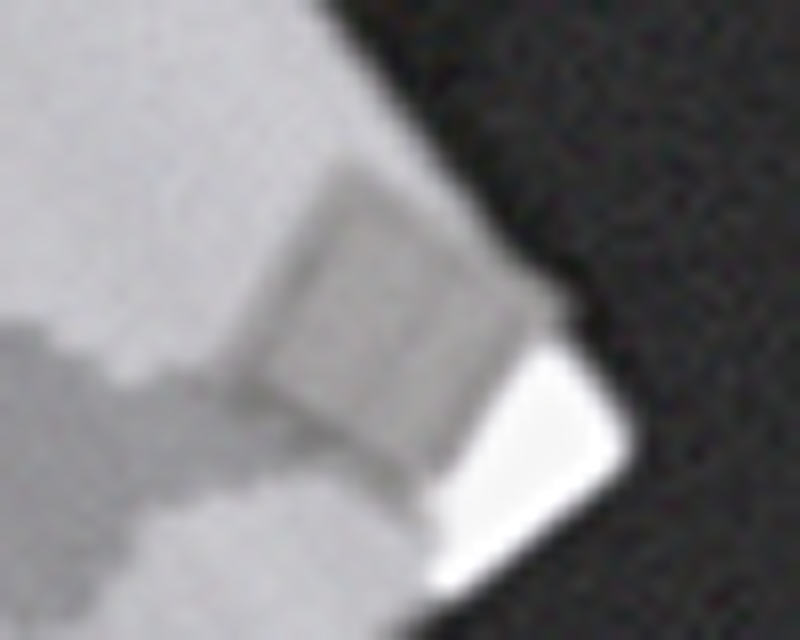

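```bash
python3 - <<'E'
from h import *
p=dict(np.load('pics/w6.npz'))
f=lambda u,v,z:plane(p,(230+u/16-.5,90+v/16-.5),z)
q=np.array([f(*w,.069) for w in((350,165),(238,378),(432,500),(558,300))]);print(q.round(4),q.mean(0))
e=np.diff(np.r_[q,q[:1]],axis=0)[:,:2];print(np.linalg.norm(e,axis=1),np.degrees(np.arctan2(e[:,1],e[:,0]))%90)
g=lambda u,v:plane(p,(130+u/5-.5,15+v/5-.5),.01)
q=np.array([g(*w) for w in((340,30),(35,308),(400,750),(698,512))]);print(q.round(4),q.mean(0))
e=np.diff(np.r_[q,q[:1]],axis=0)[:,:2];print(np.linalg.norm(e,axis=1),np.degrees(np.arctan2(e[:,1],e[:,0])))
a=np.radians(np.degrees(np.arctan2(e[1,1],e[1,0])))
print(q.mean(0)+Rz(a)@[.06,.042,0])
E
python3 ov.py w6 o4 230 90 280 130 16 .5085,.166,41,.02,.02,.06,.069  .5085,.166,41,.015,.015,.069,.072
```

```text
[[0.5235 0.1691 0.069 ]
 [0.5066 0.1733 0.069 ]
 [0.5018 0.1569 0.069 ]
 [0.5182 0.1515 0.069 ]] [0.51251809 0.16272    0.069     ]
[0.01743076 0.01710134 0.01729692 0.01828728] [75.75218715 73.67107824 71.84064354 73.26009613]
[[0.6047 0.264  0.01  ]
 [0.5171 0.3306 0.01  ]
 [0.4242 0.2079 0.01  ]
 [0.5121 0.141  0.01  ]] [0.51455263 0.23586668 0.01      ]
[0.11005538 0.15389167 0.11042634 0.15394352] [ 142.76960354 -127.11887977  -37.25669287   53.01914586]
[0.51183456 0.1626778  0.01      ]
```

View pics/o4.png

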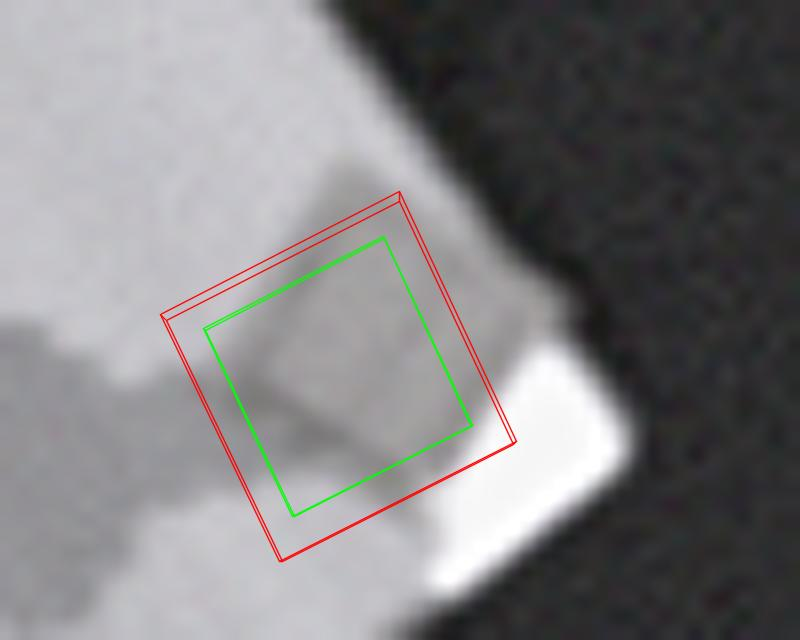

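```bash
python3 ov.py w6 o4 230 90 280 130 16 .512,.1627,74,.02,.02,.06,.069  .512,.1627,74,.015,.015,.069,.072
```

```text
(no output)
```

View pics/o4.png

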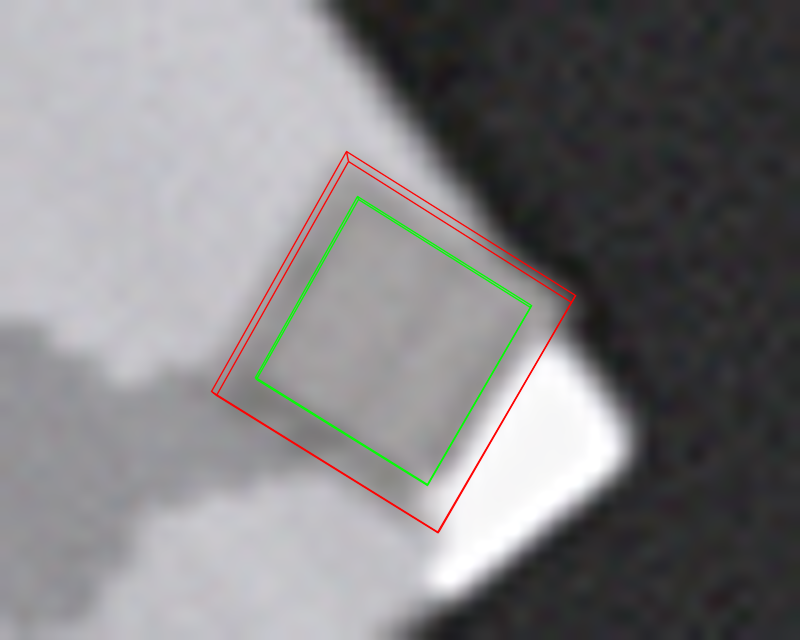

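```bash
python3 -m inch '[{"jaw":255,"x":0.25,"y":0.07,"z":0,"ax":0,"ay":0,"az":1},{"jaw":255,"x":0.25,"y":0.07,"z":0,"ax":0,"ay":0,"az":1},{"jaw":255,"x":0.25,"y":0.07,"z":0,"ax":0,"ay":0,"az":1},{"jaw":255,"x":0.25,"y":0.07,"z":0,"ax":0,"ay":0,"az":1},{"jaw":255,"x":0.2,"y":0.07,"z":0,"ax":0,"ay":0,"az":1},{"jaw":255,"x":0.1,"y":0,"z":0,"ax":0,"ay":0,"az":0.9},{"jaw":255,"x":0,"y":0,"z":0,"ax":0,"ay":0,"az":0}]'; python3 st.py
```

```text
time_s: 8.7
tcp_pos: [0.5187, 0.1636, 0.2664]
ee_rot: [[0.252, 0.968, 0.013], [0.968, -0.252, 0.015], [0.018, 0.009, -1.0]]
wrist_force: [0.6, 0.2, -2.6]
gripper_width: 0.205
yaw 75.4 tcp [0.5187 0.1636 0.2664] levelfix(ax,ay) [-0.088  0.077  0.   ] j [ 34.4  11.9  -7.4  -0.3 -69.5 131.1] F [ 0.6  0.2 -2.6] M [-0.2   0.09 -0.01] 0.205 8.7
```

```bash
python3 -m inch '[{"jaw":255,"x":-0.11,"y":-0.03,"z":-0.5,"ax":-0.09,"ay":0.08,"az":-0.14},{"jaw":255,"x":0,"y":0,"z":-0.5,"ax":0,"ay":0,"az":0},{"jaw":255,"x":0,"y":0,"z":0,"ax":0,"ay":0,"az":0}]'; python3 st.py; python3 snap.py side s2; python3 snap.py top t2; python3 ov.py s2 s2c 180 190 300 300 6
```

```text
time_s: 9.07
tcp_pos: [0.5125, 0.1621, 0.2094]
ee_rot: [[0.286, 0.958, 0.006], [0.958, -0.286, 0.002], [0.004, 0.005, -1.0]]
wrist_force: [-0.0, 0.7, -2.6]
gripper_width: 0.203
yaw 73.39 tcp [0.5125 0.1621 0.2094] levelfix(ax,ay) [-0.013  0.034  0.   ] j [ 3.490e+01  1.390e+01 -1.330e+01  1.000e-01 -6.240e+01  1.284e+02] F [-0.   0.7 -2.6] M [-0.2   0.12  0.01] 0.203 9.075
9.075 [0.5125 0.1621 0.2094] [ 3.490e+01  1.390e+01 -1.330e+01  1.000e-01 -6.240e+01  1.284e+02] [-0.03  0.74 -2.64] 0.203
9.125 [0.5138 0.1627 0.2112] [ 34.9  13.9 -13.2   0.2 -62.4 128.5] [-0.25 -1.51 -2.25] 0.21
```

View pics/s2c.png

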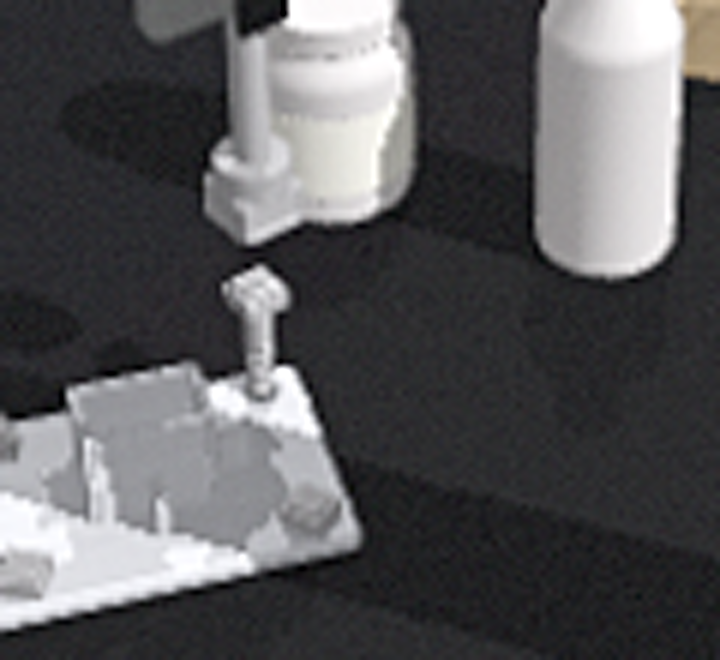

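```bash
python3 ov.py s2 s2o 205 210 245 250 15 .5125,.1628,74,.02,.02,.06,.069 .5128,.1635,73.4,.034,.034,.1064,.13 ; python3 ov.py s2 s2n 205 210 245 250 15
```

```text
(no output)
```

View pics/s2o.png

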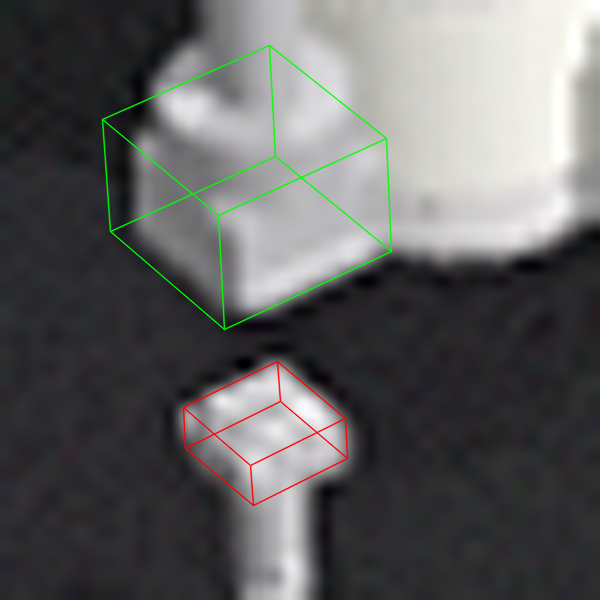

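View pics/s2n.png

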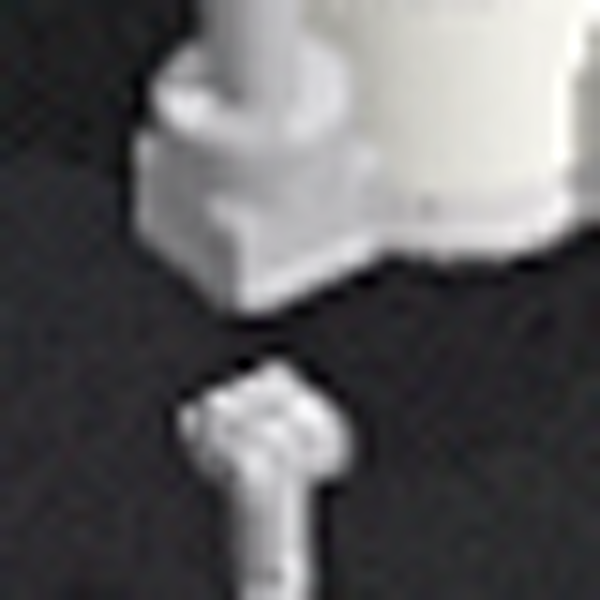

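View pics/t2b.png

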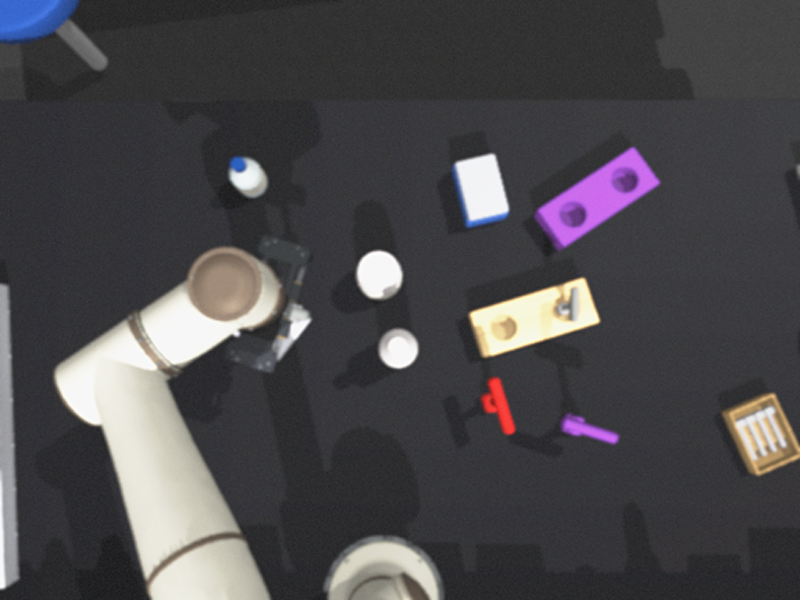

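```bash
python3 -m inch '[{"jaw":255,"x":-0.01,"y":-0.01,"z":-0.35,"ax":-0.01,"ay":0.03,"az":0.05},{"jaw":255,"x":0,"y":0,"z":-0.15,"ax":0,"ay":0,"az":0},{"jaw":255,"x":0,"y":0,"z":0,"ax":0,"ay":0,"az":0}]'; python3 st.py
```

```text
time_s: 9.55
tcp_pos: [0.517, 0.164, 0.1874]
ee_rot: [[0.277, 0.961, 0.017], [0.961, -0.277, 0.008], [0.012, 0.014, -1.0]]
wrist_force: [0.4, -0.3, -2.8]
gripper_width: 0.203
yaw 73.91 tcp [0.517  0.164  0.1874] levelfix(ax,ay) [-0.045  0.095  0.   ] j [ 34.8  15.2 -15.1   0.2 -58.7 129. ] F [ 0.4 -0.3 -2.8] M [-0.19  0.09  0.  ] 0.203 9.55
```

```bash
python3 -m inch '[{"jaw":255,"x":-0.08,"y":-0.035,"z":0,"ax":-0.05,"ay":0.1,"az":0},{"jaw":255,"x":-0.01,"y":-0.005,"z":-0.1,"ax":0,"ay":0.01,"az":0},{"jaw":255,"x":0,"y":0,"z":0,"ax":0,"ay":0,"az":0}]'; python3 st.py
```

```text
time_s: 9.93
tcp_pos: [0.5123, 0.162, 0.1833]
ee_rot: [[0.277, 0.961, -0.0], [0.961, -0.277, 0.0], [0.0, -0.0, -1.0]]
wrist_force: [-0.3, -0.1, -2.7]
gripper_width: 0.206
yaw 73.89 tcp [0.5123 0.162  0.1833] levelfix(ax,ay) [-0.002 -0.002 -0.   ] j [ 34.8  15.4 -15.3  -0.  -59.3 129.1] F [-0.3 -0.1 -2.7] M [-0.15  0.13  0.04] 0.206 9.925
```

Aligned; lower with small steps.

```bash
python3 -m inch '[{"jaw":255,"x":-0.01,"y":-0.005,"z":-0.12,"ax":0,"ay":0.01,"az":0},{"jaw":255,"x":-0.01,"y":-0.005,"z":-0.1,"ax":0,"ay":0.01,"az":0},{"jaw":255,"x":0,"y":0,"z":0,"ax":0,"ay":0,"az":0}]'; python3 st.py
```

```text
time_s: 10.3
tcp_pos: [0.512, 0.1624, 0.1698]
ee_rot: [[0.277, 0.961, -0.001], [0.961, -0.277, 0.003], [0.002, -0.002, -1.0]]
wrist_force: [0.3, 1.1, -2.5]
gripper_width: 0.203
yaw 73.89 tcp [0.512  0.1624 0.1698] levelfix(ax,ay) [-0.016 -0.007 -0.   ] j [ 34.8  16.2 -16.3  -0.2 -57.5 129.2] F [ 0.3  1.1 -2.5] M [ 0.5  -0.03  0.01] 0.203 10.3
```

```bash
python3 -m inch '[{"jaw":255,"x":0,"y":0,"z":-0.1,"ax":0,"ay":0,"az":0},{"jaw":255,"x":0,"y":0,"z":0,"ax":0,"ay":0,"az":0}]'; python3 st.py;python3 -m inch '[{"jaw":255,"x":0,"y":0,"z":-0.1,"ax":0,"ay":0,"az":0},{"jaw":255,"x":0,"y":0,"z":0,"ax":0,"ay":0,"az":0}]'; python3 st.py
```

```text
time_s: 10.55
tcp_pos: [0.5126, 0.1633, 0.1638]
ee_rot: [[0.277, 0.961, 0.0], [0.961, -0.277, 0.005], [0.005, -0.001, -1.0]]
wrist_force: [-0.1, 1.7, -4.1]
gripper_width: 0.206
yaw 73.9 tcp [0.5126 0.1633 0.1638] levelfix(ax,ay) [-0.026  0.003 -0.   ] j [ 34.8  16.5 -16.7  -0.2 -56.6 129.2] F [-0.1  1.7 -4.1] M [ 0.5  -0.09 -0.04] 0.206 10.55
time_s: 10.8
tcp_pos: [0.5128, 0.1633, 0.1577]
ee_rot: [[0.277, 0.961, 0.001], [0.961, -0.277, 0.005], [0.005, -0.0, -1.0]]
wrist_force: [0.1, 1.1, -1.0]
gripper_width: 0.206
yaw 73.91 tcp [0.5128 0.1633 0.1577] levelfix(ax,ay) [-0.026  0.006 -0.   ] j [ 34.8  16.9 -17.2  -0.2 -55.7 129.2] F [ 0.1  1.1 -1. ] M [ 0.27 -0.19 -0.06] 0.206 10.8
```

```bash
python3 -m inch '[{"jaw":255,"x":0,"y":0,"z":-0.05,"ax":0.02,"ay":0,"az":0},{"jaw":255,"x":0,"y":0,"z":0,"ax":0,"ay":0,"az":0}]'; python3 st.py; python3 snap.py side s3; python3 ov.py s3 s3n 195 190 260 250 11
```

```text
time_s: 11.05
tcp_pos: [0.5133, 0.1631, 0.1577]
ee_rot: [[0.276, 0.961, 0.003], [0.961, -0.276, 0.007], [0.008, 0.001, -1.0]]
wrist_force: [-0.6, 0.8, -5.0]
gripper_width: 0.199
yaw 73.99 tcp [0.5133 0.1631 0.1577] levelfix(ax,ay) [-0.042  0.016  0.   ] j [ 34.7  16.9 -17.2  -0.3 -55.6 129.4] F [-0.6  0.8 -5. ] M [0.26 0.37 0.01] 0.199 11.05
11.05 [0.5133 0.1631 0.1577] [ 34.7  16.9 -17.2  -0.3 -55.6 129.4] [-0.57  0.85 -5.01] 0.199
```

View pics/s3n.png

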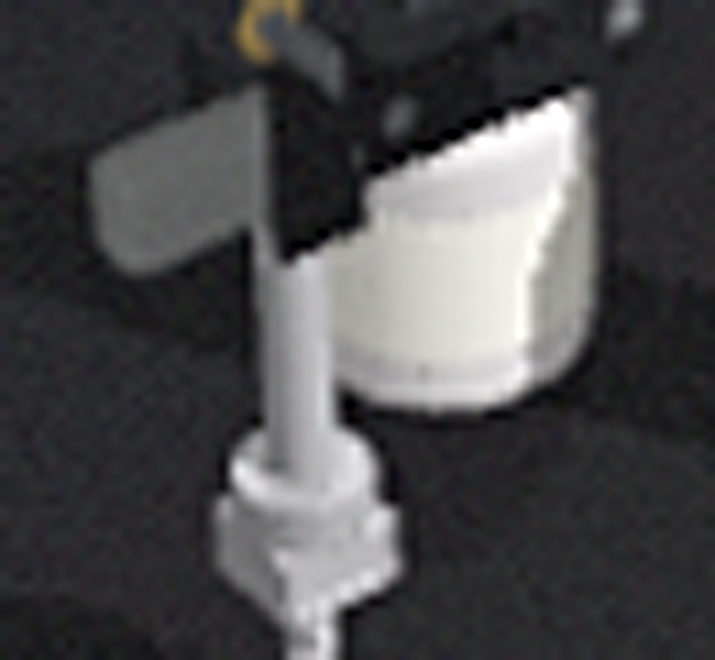

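```bash
python3 -m inch '[{"jaw":255,"x":0,"y":0,"z":-0.1,"ax":0,"ay":0,"az":0}]'; python3 st.py; python3 -m inch '[{"jaw":255,"x":0,"y":0,"z":-0.15,"ax":0,"ay":0,"az":0}]'; python3 st.py
```

```text
time_s: 11.22
tcp_pos: [0.5164, 0.1636, 0.157]
ee_rot: [[0.273, 0.962, 0.011], [0.962, -0.273, 0.008], [0.01, 0.008, -1.0]]
wrist_force: [-4.9, -0.8, 35.7]
gripper_width: 0.207
yaw 74.17 tcp [0.5164 0.1636 0.157 ] levelfix(ax,ay) [-0.044  0.063  0.   ] j [ 34.7  17.  -17.3  -0.  -55.  129.4] F [-4.9 -0.8 35.7] M [ 0.02  2.29 -0.02] 0.207 11.225
time_s: 11.35
tcp_pos: [0.5209, 0.1647, 0.1562]
ee_rot: [[0.269, 0.963, 0.023], [0.963, -0.269, 0.009], [0.015, 0.02, -1.0]]
wrist_force: [-7.1, -0.5, 37.5]
gripper_width: 0.213
yaw 74.4 tcp [0.5209 0.1647 0.1562] levelfix(ax,ay) [-0.054  0.134  0.001] j [ 34.7  17.1 -17.4   0.4 -54.1 129.4] F [-7.1 -0.5 37.5] M [ 0.08  2.61 -0.09] 0.213 11.35
```

```bash
python3 -m inch '[{"jaw":255,"x":-0.13,"y":-0.02,"z":0,"ax":-0.05,"ay":0.13,"az":0}]'; python3 st.py; python3 -m inch '[{"jaw":255,"x":-0.02,"y":0,"z":-0.05,"ax":0,"ay":0.03,"az":0}]'; python3 st.py
```

```text
time_s: 11.48
tcp_pos: [0.514, 0.164, 0.1578]
ee_rot: [[0.269, 0.963, 0.004], [0.963, -0.269, 0.003], [0.004, 0.003, -1.0]]
wrist_force: [0.8, 0.9, -4.4]
gripper_width: 0.205
yaw 74.4 tcp [0.514  0.164  0.1578] levelfix(ax,ay) [-0.015  0.022  0.   ] j [ 34.9  17.  -17.2   0.  -55.6 129.5] F [ 0.8  0.9 -4.4] M [ 0.45 -0.34 -0.04] 0.205 11.475
time_s: 11.6
tcp_pos: [0.5141, 0.1644, 0.1566]
ee_rot: [[0.268, 0.963, 0.002], [0.963, -0.268, 0.003], [0.004, 0.001, -1.0]]
wrist_force: [-1.9, 2.1, 13.0]
gripper_width: 0.204
yaw 74.47 tcp [0.5141 0.1644 0.1566] levelfix(ax,ay) [-0.019  0.012  0.   ] j [ 3.490e+01  1.710e+01 -1.710e+01 -1.000e-01 -5.560e+01  1.296e+02] F [-1.9  2.1 13. ] M [0.3  0.95 0.02] 0.204 11.6
```

```bash
python3 -m inch '[{"jaw":255,"x":-0.02,"y":-0.01,"z":-0.06,"ax":-0.01,"ay":0.03,"az":-0.8},{"jaw":255,"x":-0.02,"y":-0.01,"z":-0.06,"ax":-0.01,"ay":0.03,"az":-0.8}]'; python3 st.py
```

```text
time_s: 11.85
tcp_pos: [0.5157, 0.1644, 0.1565]
ee_rot: [[0.526, 0.85, 0.003], [0.85, -0.526, 0.001], [0.002, 0.002, -1.0]]
wrist_force: [-4.8, 1.2, 19.3]
gripper_width: 0.2
yaw 58.26 tcp [0.5157 0.1644 0.1565] levelfix(ax,ay) [-0.006  0.016  0.   ] j [ 3.490e+01  1.720e+01 -1.700e+01  1.000e-01 -5.560e+01  1.134e+02] F [-4.8  1.2 19.3] M [0.42 1.83 0.1 ] 0.2 11.85
```

```bash
python3 -m inch '[{"jaw":255,"x":-0.05,"y":-0.02,"z":-0.05,"ax":-0.01,"ay":0.03,"az":-0.8},{"jaw":255,"x":-0.04,"y":-0.01,"z":-0.06,"ax":-0.01,"ay":0.03,"az":-0.8},{"jaw":255,"x":-0.04,"y":-0.01,"z":-0.06,"ax":-0.01,"ay":0.03,"az":-0.8}]'; python3 st.py
```

```text
time_s: 12.22
tcp_pos: [0.515, 0.164, 0.1562]
ee_rot: [[0.83, 0.558, 0.006], [0.558, -0.83, -0.002], [0.004, 0.005, -1.0]]
wrist_force: [-2.3, 0.2, 16.1]
gripper_width: 0.201
yaw 33.9 tcp [0.515  0.164  0.1562] levelfix(ax,ay) [0.01  0.032 0.   ] j [ 35.   17.1 -17.3   0.3 -55.4  88.7] F [-2.3  0.2 16.1] M [-0.07  0.84  0.06] 0.201 12.225
```

```bash
python3 -m inch '[{"jaw":255,"x":-0.04,"y":-0.01,"z":-0.06,"ax":0.01,"ay":0.03,"az":-0.8},{"jaw":255,"x":-0.04,"y":-0.01,"z":-0.06,"ax":0,"ay":0.03,"az":-0.8},{"jaw":255,"x":-0.04,"y":-0.01,"z":-0.06,"ax":0,"ay":0.03,"az":-0.8},{"jaw":255,"x":-0.04,"y":-0.01,"z":-0.06,"ax":0,"ay":0.03,"az":-0.8}]'; python3 st.py
```

```text
time_s: 12.72
tcp_pos: [0.5148, 0.1627, 0.1557]
ee_rot: [[1.0, 0.025, 0.008], [0.025, -1.0, -0.002], [0.008, 0.002, -1.0]]
wrist_force: [-1.9, -0.2, 16.7]
gripper_width: 0.202
yaw 1.44 tcp [0.5148 0.1627 0.1557] levelfix(ax,ay) [0.01  0.045 0.   ] j [ 35.   17.  -17.6   0.4 -55.1  56.2] F [-1.9 -0.2 16.7] M [-0.09  1.02  0.13] 0.202 12.725
```

```bash
python3 -m inch '[{"jaw":255,"x":-0.04,"y":0,"z":-0.06,"ax":0.01,"ay":0.04,"az":-0.8},{"jaw":255,"x":-0.04,"y":0,"z":-0.06,"ax":0,"ay":0.03,"az":-0.8},{"jaw":255,"x":-0.04,"y":0,"z":-0.06,"ax":0,"ay":0.03,"az":-0.8},{"jaw":255,"x":-0.04,"y":0,"z":-0.06,"ax":0,"ay":0.03,"az":-0.8},{"jaw":255,"x":-0.04,"y":0,"z":-0.06,"ax":0,"ay":0.03,"az":-0.8}]'; python3 st.py
```

```text
time_s: 13.35
tcp_pos: [0.5135, 0.1618, 0.155]
ee_rot: [[0.776, -0.631, 0.004], [-0.631, -0.776, -0.007], [0.008, 0.002, -1.0]]
wrist_force: [-2.8, -0.9, 16.8]
gripper_width: 0.205
yaw -39.12 tcp [0.5135 0.1618 0.155 ] levelfix(ax,ay) [0.038 0.026 0.   ] j [ 35.   17.1 -17.7   0.6 -55.3  15.5] F [-2.8 -0.9 16.8] M [-0.4   1.09  0.15] 0.205 13.35
```

```bash
python3 -m inch '[{"jaw":255,"x":-0.02,"y":0.02,"z":-0.06,"ax":0.03,"ay":0.03,"az":-0.8},{"jaw":255,"x":-0.03,"y":0.01,"z":-0.06,"ax":0.01,"ay":0.03,"az":-0.8},{"jaw":255,"x":-0.03,"y":0.01,"z":-0.06,"ax":0,"ay":0.03,"az":-0.8},{"jaw":255,"x":-0.03,"y":0.01,"z":-0.06,"ax":0,"ay":0.03,"az":-0.8},{"jaw":255,"x":-0.03,"y":0.01,"z":-0.06,"ax":0,"ay":0.03,"az":-0.8}]'; python3 st.py
```

```text
time_s: 13.98
tcp_pos: [0.5131, 0.1621, 0.1542]
ee_rot: [[0.179, -0.984, -0.005], [-0.984, -0.179, -0.007], [0.006, 0.006, -1.0]]
wrist_force: [-3.6, -1.5, 18.8]
gripper_width: 0.203
yaw -79.69 tcp [0.5131 0.1621 0.1542] levelfix(ax,ay) [ 0.043 -0.03   0.   ] j [ 34.9  17.4 -17.2   0.2 -55.9 -24.7] F [-3.6 -1.5 18.8] M [-0.52  1.37  0.1 ] 0.203 13.975
```

```bash
python3 -m inch '[{"jaw":255,"x":-0.03,"y":0.02,"z":-0.06,"ax":0.03,"ay":0,"az":-0.8},{"jaw":255,"x":-0.03,"y":0.01,"z":-0.06,"ax":0.01,"ay":0,"az":-0.8},{"jaw":255,"x":-0.03,"y":0.01,"z":-0.06,"ax":0,"ay":0.01,"az":-0.8},{"jaw":255,"x":-0.03,"y":0.01,"z":-0.06,"ax":0,"ay":0.01,"az":-0.7}]'; python3 st.py
```

```text
time_s: 14.48
tcp_pos: [0.5116, 0.1624, 0.1537]
ee_rot: [[-0.361, -0.933, 0.004], [-0.933, 0.361, -0.007], [0.005, -0.006, -1.0]]
wrist_force: [-3.5, -0.5, 18.1]
gripper_width: 0.203
yaw -111.16 tcp [0.5116 0.1624 0.1537] levelfix(ax,ay) [ 0.039  0.021 -0.   ] j [ 35.2  17.  -17.9   0.5 -55.1 -56.7] F [-3.5 -0.5 18.1] M [-0.31  1.61  0.11] 0.203 14.475
```

```bash
python3 -m inch '[{"jaw":255,"x":0.01,"y":0.01,"z":-0.06,"ax":0.02,"ay":0.02,"az":-0.3},{"jaw":255,"x":0.01,"y":0.01,"z":0,"ax":0.02,"ay":0.02,"az":0}]'; python3 st.py; python3 -m inch '[{"jaw":255,"x":0,"y":0,"z":0.0,"ax":0.01,"ay":0,"az":0.25}]'; python3 st.py
```

```text
time_s: 14.72
tcp_pos: [0.5124, 0.1622, 0.1537]
ee_rot: [[-0.409, -0.913, -0.004], [-0.913, 0.409, -0.003], [0.005, 0.002, -1.0]]
wrist_force: [-1.7, -0.4, -2.2]
gripper_width: 0.201
yaw -114.13 tcp [0.5124 0.1622 0.1537] levelfix(ax,ay) [ 0.02  -0.022  0.   ] j [ 34.9  17.3 -17.4   0.  -55.6 -59. ] F [-1.7 -0.4 -2.2] M [-0.14  0.61  0.04] 0.201 14.725
time_s: 14.85
tcp_pos: [0.5123, 0.1617, 0.1536]
ee_rot: [[-0.367, -0.93, -0.004], [-0.93, 0.367, -0.003], [0.004, 0.003, -1.0]]
wrist_force: [-0.6, -0.2, 3.2]
gripper_width: 0.203
yaw -111.55 tcp [0.5123 0.1617 0.1536] levelfix(ax,ay) [ 0.018 -0.025  0.   ] j [ 34.8  17.3 -17.4   0.  -55.6 -56.4] F [-0.6 -0.2  3.2] M [ 0.19  0.16 -0.02] 0.203 14.85
```

```bash
python3 -m inch '[{"jaw":255,"x":0,"y":0,"z":0.2,"ax":0,"ay":0,"az":0},{"jaw":255,"x":0,"y":0,"z":0.3,"ax":0,"ay":0,"az":0},{"jaw":255,"x":0,"y":0,"z":0.5,"ax":0,"ay":0,"az":0},{"jaw":255,"x":0,"y":0,"z":0.7,"ax":0,"ay":0,"az":0},{"jaw":255,"x":0,"y":0,"z":0.4,"ax":0,"ay":0,"az":0}]'; python3 st.py
```

```text
time_s: 15.48
tcp_pos: [0.5078, 0.1583, 0.2757]
ee_rot: [[-0.372, -0.928, -0.022], [-0.928, 0.372, -0.014], [0.021, 0.015, -1.0]]
wrist_force: [0.3, -0.5, -2.6]
gripper_width: 0.201
yaw -111.85 tcp [0.5078 0.1583 0.2757] levelfix(ax,ay) [ 0.078 -0.126  0.001] j [ 34.7  11.7  -6.5  -0.1 -73.3 -56.6] F [ 0.3 -0.5 -2.6] M [ 0.09  0.01 -0.02] 0.201 15.475
```

```bash
python3 -m inch '[{"jaw":255,"x":0.28,"y":0.65,"z":-0.1,"ax":0.08,"ay":-0.12,"az":0},{"jaw":255,"x":0.28,"y":0.65,"z":-0.2,"ax":0,"ay":0,"az":0},{"jaw":255,"x":0,"y":0,"z":-0.1,"ax":0,"ay":0,"az":0},{"jaw":255,"x":0,"y":0,"z":0,"ax":0,"ay":0,"az":0}]'; python3 st.py; python3 snap.py wrist w7; python3 snap.py side s4
```

```text
time_s: 15.98
tcp_pos: [0.5409, 0.2361, 0.2508]
ee_rot: [[-0.377, -0.926, -0.005], [-0.926, 0.377, -0.003], [0.004, 0.003, -1.0]]
wrist_force: [0.3, -1.1, -2.2]
gripper_width: 0.205
yaw -112.13 tcp [0.5409 0.2361 0.2508] levelfix(ax,ay) [ 0.015 -0.026  0.   ] j [ 39.3  17.8  -1.8  -0.1 -70.7 -61.4] F [ 0.3 -1.1 -2.2] M [-0.06  0.15 -0.  ] 0.205 15.975
15.975 [0.5409 0.2361 0.2508] [ 39.3  17.8  -1.8  -0.1 -70.7 -61.4] [ 0.34 -1.09 -2.23] 0.205
16.025 [0.5411 0.2362 0.251 ] [ 39.3  17.8  -1.8  -0.1 -70.7 -61.4] [-0.04 -0.59 -2.14] 0.203
```

View pics/w7b.png

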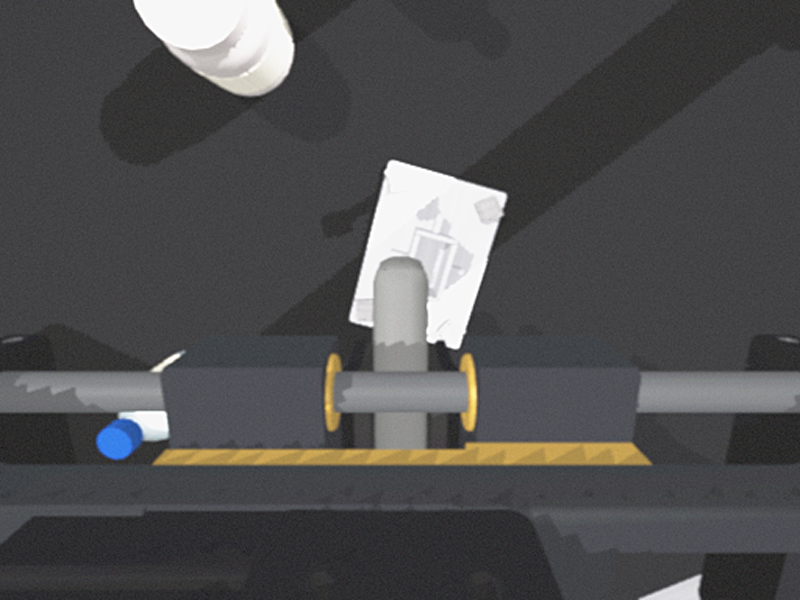

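```bash
python3 ov.py w7 o7 236 96 266 130 16; python3 ov.py w7 o8 236 96 266 130 16 .512,.1627,73,.02,.02,.057,.066  .512,.1627,73,.015,.015,.066,.069;  python3 ov.py s4 o9 205 220 245 260 15  .5125,.1628,74,.02,.02,.06,.069 .5125,.1628,74,.02,.02,.057,.066; cd pics; python3 -c "
import cv2,numpy as np
cv2.imwrite('cmp.png',np.hstack([cv2.resize(cv2.imread(f),(266,300)) if 0 else cv2.resize(cv2.imread(f),(390,440)) for f in('o7.png','o8.png')]))"
```

```text
(no output)
```

View pics/cmp.png

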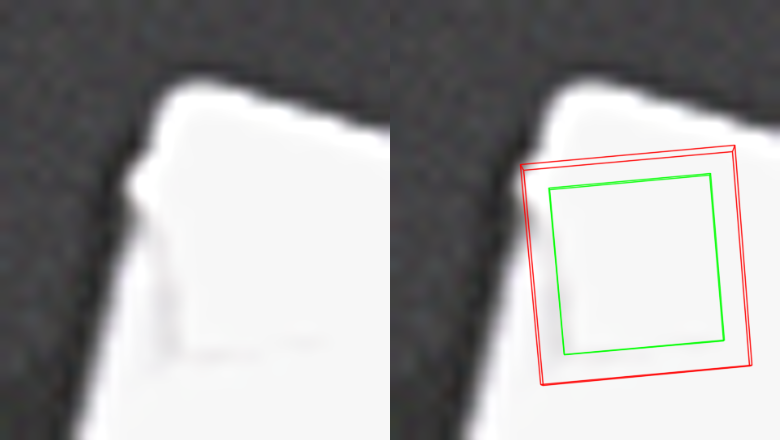

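View pics/o9.png

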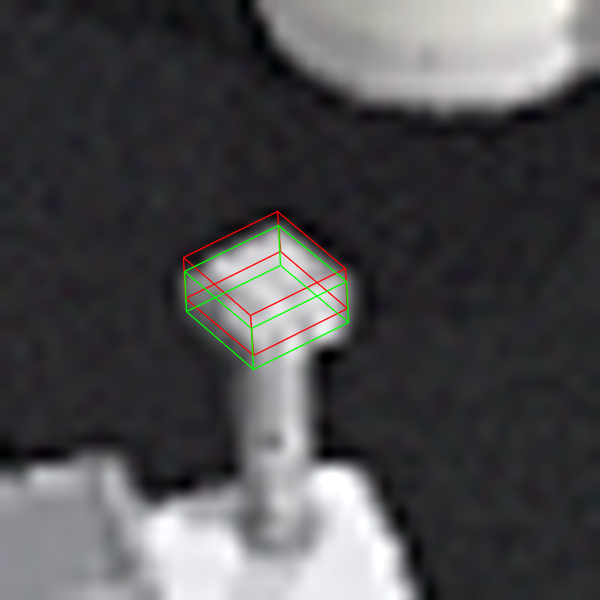

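```bash
python3 - <<'E'
from h import *
a=cv2.imread('pics/side0.png',0).astype('f');b=cv2.imread('pics/s4.png',0).astype('f');c=cv2.imread('pics/s2.png',0).astype('f')
f=8
def shift(a,b):
    t=cv2.resize(a[232:243,214:232],None,fx=f,fy=f,interpolation=cv2.INTER_CUBIC)
    B=cv2.resize(b[226:252,208:238],None,fx=f,fy=f,interpolation=cv2.INTER_CUBIC)
    m=cv2.matchTemplate(B,t,cv2.TM_CCOEFF_NORMED);_,v,_,l=cv2.minMaxLoc(m);return v,(l[0]/f-6,l[1]/f-6)
print(shift(a,b),shift(c,b),shift(a,c))
p=camera_params('side');print(np.diff(proj(p,np.array([[.5125,.1628,.066],[.5125,.1628,.063]])),axis=0))
E
```

```text
(0.9818829298019409, (0.25, 1.0)) (0.9834554195404053, (0.125, 1.0)) (0.9949033856391907, (0.0, 0.0))
[[0.05109832 0.9030604 ]]
```

```bash
python3 -m inch '[{"jaw":255,"x":0,"y":0,"z":0.6,"ax":0,"ay":0,"az":0},{"jaw":255,"x":0,"y":0,"z":0.7,"ax":0,"ay":0,"az":0},{"jaw":255,"x":-0.05,"y":-0.5,"z":0.2,"ax":0,"ay":0,"az":-0.5},{"jaw":255,"x":-0.05,"y":-0.75,"z":0.03,"ax":0,"ay":0,"az":-0.7},{"jaw":255,"x":-0.05,"y":-0.75,"z":0.03,"ax":0,"ay":0,"az":-0.7},{"jaw":255,"x":-0.05,"y":-0.75,"z":0.03,"ax":0,"ay":0,"az":-0.7},{"jaw":255,"x":-0.05,"y":-0.75,"z":0.03,"ax":0,"ay":0,"az":-0.7}]'; python3 st.py
```

```text
time_s: 16.95
tcp_pos: [0.5225, 0.0168, 0.3551]
ee_rot: [[-0.832, -0.555, -0.0], [-0.555, 0.832, 0.001], [-0.0, 0.001, -1.0]]
wrist_force: [0.3, -1.2, -3.9]
gripper_width: 0.204
yaw -146.27 tcp [0.5225 0.0168 0.3551] levelfix(ax,ay) [-0.006 -0.001 -0.   ] j [ 19.6   8.1   0.2  -0.1 -82.1 -75.9] F [ 0.3 -1.2 -3.9] M [-0.05 -0.06 -0.01] 0.204 16.95
```

```bash
python3 -m inch '[{"jaw":255,"x":0.15,"y":-0.75,"z":0,"ax":0,"ay":0,"az":-0.6},{"jaw":255,"x":0.2,"y":-0.75,"z":0,"ax":0,"ay":0,"az":-0.5},{"jaw":255,"x":0.2,"y":-0.75,"z":0,"ax":0,"ay":0,"az":-0.3},{"jaw":255,"x":0.2,"y":-0.75,"z":0,"ax":0,"ay":0,"az":0},{"jaw":255,"x":0.1,"y":-0.5,"z":-0.4,"ax":0,"ay":0,"az":0},{"jaw":255,"x":0,"y":0,"z":-0.7,"ax":0,"ay":0,"az":0},{"jaw":255,"x":0,"y":0,"z":-0.6,"ax":0,"ay":0,"az":0},{"jaw":255,"x":0,"y":0,"z":0,"ax":0,"ay":0,"az":0}]'; python3 st.py; python3 snap.py wrist w8
```

```text
time_s: 17.95
tcp_pos: [0.5669, -0.2095, 0.2576]
ee_rot: [[-0.949, -0.316, 0.009], [-0.316, 0.949, -0.0], [-0.008, -0.003, -1.0]]
wrist_force: [0.1, -0.5, -2.0]
gripper_width: 0.204
yaw -161.58 tcp [ 0.5669 -0.2095  0.2576] levelfix(ax,ay) [0.003 0.051 0.   ] j [ -5.   18.5   0.3  -0.  -71.2 -66.6] F [ 0.1 -0.5 -2. ] M [-0.02  0.07 -0.01] 0.204 17.95
17.95 [ 0.5669 -0.2095  0.2576] [ -5.   18.5   0.3  -0.  -71.2 -66.6] [ 0.09 -0.54 -1.96] 0.204
```

View pics/w8b.png

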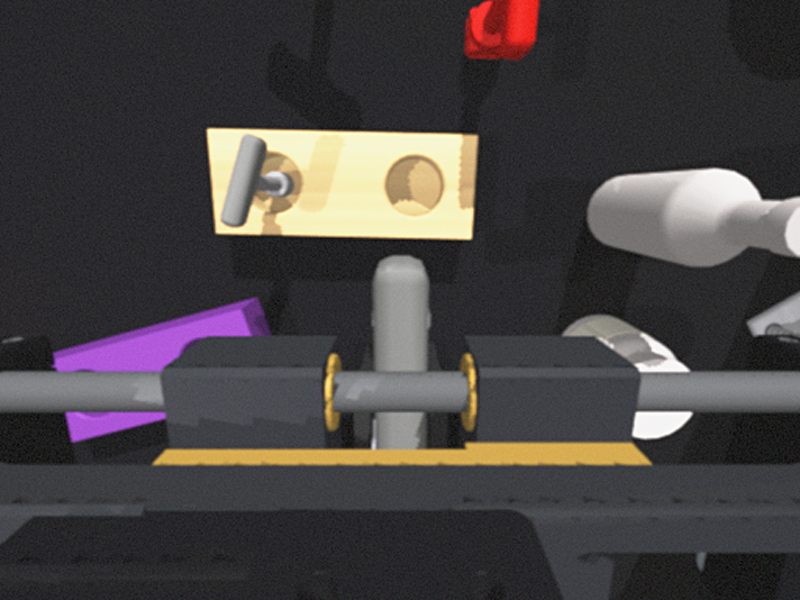

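Empty hole's rim centred at about (415,185); compute its position.

```bash
python3 - <<'E'
from h import *
p=dict(np.load('pics/w8.npz'))
f=lambda u,v,z:plane(p,(u*.64-.5,v*.64-.5),z)
q=[f(*w,.045) for w in((385,185),(445,186),(415,154),(415,216))];print(np.round(q,4),np.mean(q,0))
s=sense();h=np.mean(q,0);print((h-s['tcp_pos'])/.06)
E
```

```text
[[ 0.5006 -0.2467  0.045 ]
 [ 0.4853 -0.1987  0.045 ]
 [ 0.4692 -0.2309  0.045 ]
 [ 0.5167 -0.2145  0.045 ]] [ 0.49295332 -0.22271472  0.045     ]
[-1.25697501 -0.21339573 -3.58650672]
```

```bash
python3 -m inch '[{"jaw":255,"x":-0.6,"y":-0.1,"z":0,"ax":0,"ay":0.05,"az":0},{"jaw":255,"x":-0.6,"y":-0.1,"z":-0.5,"ax":0,"ay":0,"az":0},{"jaw":255,"x":0,"y":0,"z":-0.5,"ax":0,"ay":0,"az":0},{"jaw":255,"x":0,"y":0,"z":0,"ax":0,"ay":0,"az":0}]'; python3 st.py
```

```text
time_s: 18.5
tcp_pos: [0.4993, -0.2241, 0.211]
ee_rot: [[-0.948, -0.318, 0.025], [-0.319, 0.948, -0.009], [-0.02, -0.017, -1.0]]
wrist_force: [0.6, 0.7, -2.2]
gripper_width: 0.202
yaw -161.41 tcp [ 0.4993 -0.2241  0.211 ] levelfix(ax,ay) [0.053 0.141 0.001] j [ -7.   14.2 -12.8   0.4 -61.5 -64.6] F [ 0.6  0.7 -2.2] M [0.02 0.03 0.04] 0.202 18.5
```

```bash
python3 -m inch '[{"jaw":255,"x":-0.09,"y":0.03,"z":0,"ax":0.05,"ay":0.14,"az":0},{"jaw":255,"x":-0.03,"y":0,"z":-0.4,"ax":0.02,"ay":0.04,"az":0},{"jaw":255,"x":-0.03,"y":0,"z":-0.2,"ax":0.02,"ay":0.04,"az":0},{"jaw":255,"x":0,"y":0,"z":0,"ax":0,"ay":0,"az":0}]'; python3 st.py
```

```text
time_s: 19.0
tcp_pos: [0.4958, -0.2233, 0.1833]
ee_rot: [[-0.947, -0.321, -0.002], [-0.321, 0.947, 0.003], [0.001, 0.003, -1.0]]
wrist_force: [-0.0, 0.6, -1.7]
gripper_width: 0.205
yaw -161.27 tcp [ 0.4958 -0.2233  0.1833] levelfix(ax,ay) [-0.015 -0.01   0.   ] j [ -7.2  16.1 -14.2  -0.2 -59.8 -63.9] F [-0.   0.6 -1.7] M [0.01 0.02 0.01] 0.205 19.0
```

```bash
python3 -m inch '[{"jaw":255,"x":-0.03,"y":0.015,"z":0,"ax":0,"ay":0,"az":0},{"jaw":255,"x":-0.02,"y":0,"z":-0.3,"ax":0.01,"ay":0.03,"az":0},{"jaw":255,"x":-0.02,"y":0,"z":-0.2,"ax":0.01,"ay":0.03,"az":0},{"jaw":255,"x":-0.01,"y":0,"z":0,"ax":0,"ay":0,"az":0}]'; python3 st.py; python3 snap.py wrist w9
```

```text
time_s: 19.5
tcp_pos: [0.4917, -0.2225, 0.1529]
ee_rot: [[-0.947, -0.322, -0.011], [-0.322, 0.947, 0.006], [0.008, 0.009, -1.0]]
wrist_force: [-0.5, -0.3, -3.5]
gripper_width: 0.202
yaw -161.24 tcp [ 0.4917 -0.2225  0.1529] levelfix(ax,ay) [-0.032 -0.061  0.   ] j [ -7.3  17.7 -16.7  -0.3 -56.2 -63.8] F [-0.5 -0.3 -3.5] M [-0.07  0.02 -0.02] 0.202 19.5
19.5 [ 0.4917 -0.2225  0.1529] [ -7.3  17.7 -16.7  -0.3 -56.2 -63.8] [-0.45 -0.34 -3.47] 0.202
```

View pics/w9b.png

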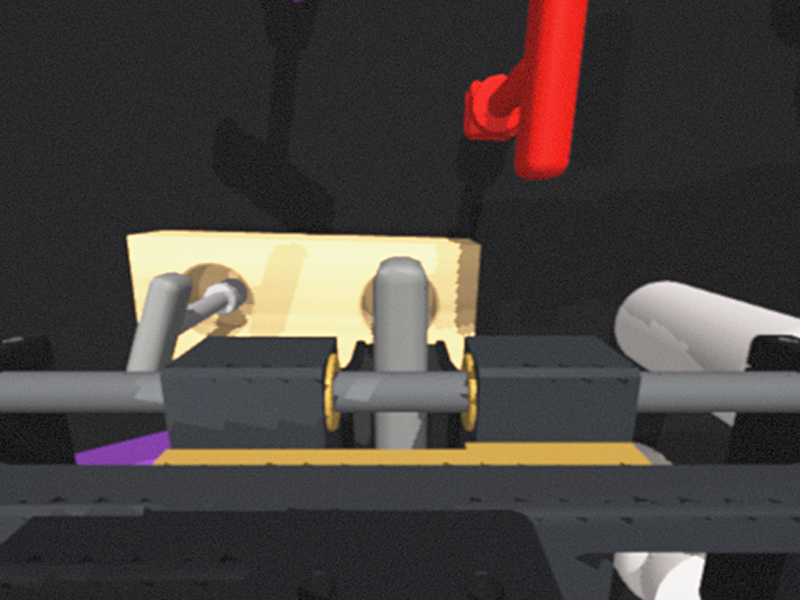

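Centred on the hole. Lower on.

```bash
python3 -m inch '[{"jaw":255,"x":0.03,"y":0,"z":-0.1,"ax":-0.03,"ay":-0.05,"az":0},{"jaw":255,"x":-0.02,"y":0,"z":-0.25,"ax":0.01,"ay":0.03,"az":0},{"jaw":255,"x":-0.01,"y":0,"z":-0.15,"ax":0.01,"ay":0.03,"az":0},{"jaw":255,"x":0,"y":0,"z":0,"ax":0,"ay":0,"az":0}]'; python3 st.py
```

```text
time_s: 20.05
tcp_pos: [0.492, -0.2226, 0.1215]
ee_rot: [[-0.947, -0.322, -0.011], [-0.322, 0.947, 0.003], [0.01, 0.007, -1.0]]
wrist_force: [0.4, 0.6, -3.1]
gripper_width: 0.203
yaw -161.23 tcp [ 0.492  -0.2226  0.1215] levelfix(ax,ay) [-0.019 -0.065  0.   ] j [ -7.2  19.8 -19.   -0.1 -51.9 -63.9] F [ 0.4  0.6 -3.1] M [ 0.01 -0.04  0.03] 0.203 20.05
```

```bash
python3 -m inch '[{"jaw":255,"x":0.01,"y":0,"z":-0.08,"ax":-0.02,"ay":-0.06,"az":0},{"jaw":255,"x":0,"y":0,"z":0,"ax":0,"ay":0,"az":0}]'; python3 st.py; python3 -m inch '[{"jaw":255,"x":0,"y":0,"z":-0.06,"ax":0,"ay":0,"az":0},{"jaw":255,"x":0,"y":0,"z":0,"ax":0,"ay":0,"az":0}]'; python3 st.py
```

```text
time_s: 20.3
tcp_pos: [0.4929, -0.2227, 0.1165]
ee_rot: [[-0.947, -0.322, 0.0], [-0.322, 0.947, -0.001], [0.0, -0.001, -1.0]]
wrist_force: [0.1, -0.7, -3.2]
gripper_width: 0.2
yaw -161.22 tcp [ 0.4929 -0.2227  0.1165] levelfix(ax,ay) [ 0.004  0.001 -0.   ] j [ -7.1  19.8 -19.8   0.  -50.3 -64.1] F [ 0.1 -0.7 -3.2] M [-0.04  0.01 -0.06] 0.2 20.3
time_s: 20.55
tcp_pos: [0.4932, -0.2228, 0.1131]
ee_rot: [[-0.947, -0.322, 0.001], [-0.322, 0.947, -0.001], [-0.001, -0.001, -1.0]]
wrist_force: [0.3, 0.5, -3.2]
gripper_width: 0.198
yaw -161.22 tcp [ 0.4932 -0.2228  0.1131] levelfix(ax,ay) [0.005 0.007 0.   ] j [ -7.1  20.1 -20.    0.1 -49.8 -64.1] F [ 0.3  0.5 -3.2] M [ 0.04  0.02 -0.03] 0.198 20.55
```

```bash
python3 -m inch '[{"jaw":255,"x":0,"y":0,"z":-0.03,"ax":0,"ay":0,"az":0},{"jaw":255,"x":0,"y":0,"z":0,"ax":0,"ay":0,"az":0}]'; python3 st.py; python3 -m inch '[{"jaw":255,"x":0,"y":0,"z":-0.02,"ax":0,"ay":0,"az":0}]'; python3 st.py
```

```text
time_s: 20.8
tcp_pos: [0.494, -0.223, 0.1125]
ee_rot: [[-0.947, -0.323, 0.003], [-0.323, 0.947, -0.002], [-0.002, -0.003, -1.0]]
wrist_force: [-0.0, -0.6, -2.8]
gripper_width: 0.207
yaw -161.18 tcp [ 0.494  -0.223   0.1125] levelfix(ax,ay) [0.01  0.017 0.   ] j [ -7.1  20.1 -20.1   0.1 -49.6 -64.1] F [-0.  -0.6 -2.8] M [ 0.05  0.19 -0.03] 0.207 20.8
time_s: 20.92
tcp_pos: [0.4944, -0.2233, 0.1122]
ee_rot: [[-0.946, -0.323, 0.004], [-0.323, 0.946, -0.002], [-0.003, -0.004, -1.0]]
wrist_force: [-1.5, 1.7, 6.2]
gripper_width: 0.205
yaw -161.16 tcp [ 0.4944 -0.2233  0.1122] levelfix(ax,ay) [0.014 0.023 0.   ] j [ -7.1  20.2 -20.1   0.1 -49.5 -64.1] F [-1.5  1.7  6.2] M [ 0.47  0.62 -0.02] 0.205 20.925
```

```bash
python3 -m inch '[{"jaw":255,"x":0,"y":0,"z":0,"ax":0,"ay":0,"az":0},{"jaw":100,"x":0,"y":0,"z":0,"ax":0,"ay":0,"az":0},{"jaw":0,"x":0,"y":0,"z":0,"ax":0,"ay":0,"az":0},{"jaw":0,"x":0,"y":0,"z":0,"ax":0,"ay":0,"az":0},{"jaw":0,"x":0,"y":0,"z":0,"ax":0,"ay":0,"az":0},{"jaw":0,"x":0,"y":0,"z":0,"ax":0,"ay":0,"az":0},{"jaw":0,"x":0,"y":0,"z":0,"ax":0,"ay":0,"az":0},{"jaw":0,"x":0,"y":0,"z":0,"ax":0,"ay":0,"az":0}]'; python3 st.py
```

```text
time_s: 21.92
tcp_pos: [0.4954, -0.2236, 0.1125]
ee_rot: [[-0.946, -0.323, 0.007], [-0.323, 0.946, -0.003], [-0.005, -0.005, -1.0]]
wrist_force: [-0.2, -0.6, 0.3]
gripper_width: 0.918
yaw -161.14 tcp [ 0.4954 -0.2236  0.1125] levelfix(ax,ay) [0.018 0.038 0.   ] j [ -7.1  20.2 -20.    0.2 -49.4 -64.1] F [-0.2 -0.6  0.3] M [-0.04  0.04  0.04] 0.918 21.925
```

```bash
python3 -m inch '[{"jaw":0,"x":0,"y":0,"z":0.3,"ax":0,"ay":0,"az":0},{"jaw":0,"x":0,"y":0,"z":0.7,"ax":0,"ay":0,"az":0},{"jaw":0,"x":0,"y":0,"z":0.8,"ax":0,"ay":0,"az":0},{"jaw":0,"x":0.4,"y":0.1,"z":0.5,"ax":0,"ay":0,"az":0},{"jaw":0,"x":0.6,"y":0.2,"z":0.2,"ax":0,"ay":0,"az":0},{"jaw":0,"x":0,"y":0,"z":0,"ax":0,"ay":0,"az":0}]'; python3 st.py; python3 snap.py wrist w10; python3 snap.py side s5;python3 snap.py top t5; python3 ov.py s5 s5c 150 110 400 290 3
```

```text
time_s: 22.68
tcp_pos: [0.555, -0.205, 0.2674]
ee_rot: [[-0.947, -0.322, 0.006], [-0.322, 0.947, -0.003], [-0.005, -0.004, -1.0]]
wrist_force: [-0.2, -0.0, -1.2]
gripper_width: 0.998
yaw -161.2 tcp [ 0.555  -0.205   0.2674] levelfix(ax,ay) [0.015 0.032 0.   ] j [ -4.5  17.   -0.5   0.1 -72.1 -66.7] F [-0.2 -0.  -1.2] M [0.05 0.09 0.04] 0.998 22.675
22.675 [ 0.555  -0.205   0.2674] [ -4.5  17.   -0.5   0.1 -72.1 -66.7] [-0.15 -0.   -1.15] 0.998
22.725 [ 0.5537 -0.2053  0.2671] [ -4.6  17.   -0.7   0.1 -72.1 -66.7] [ 0.47 -0.9   1.07] 1.001
22.775 [ 0.5527 -0.2054  0.2665] [ -4.6  16.9  -0.8   0.1 -72.1 -66.7] [ 0.14  0.26 -0.74] 0.999
```

View pics/w10b.png

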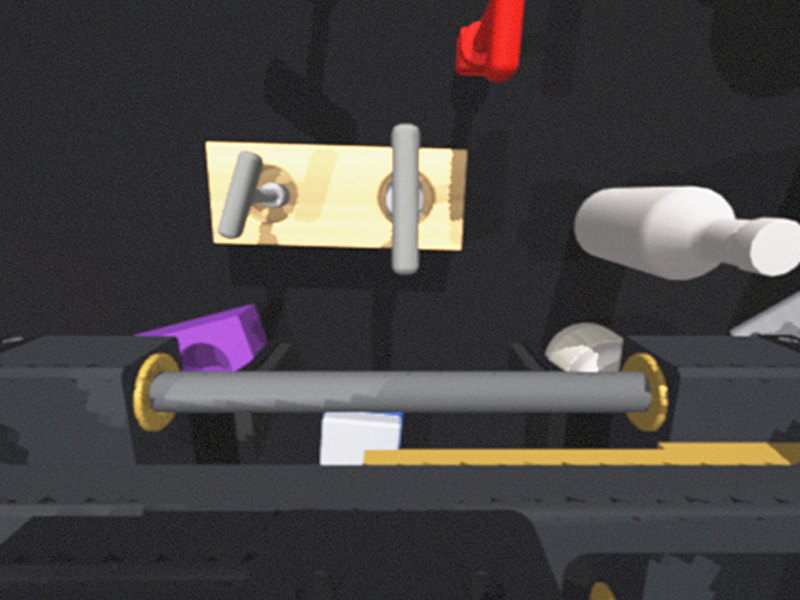

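View pics/s5c.png

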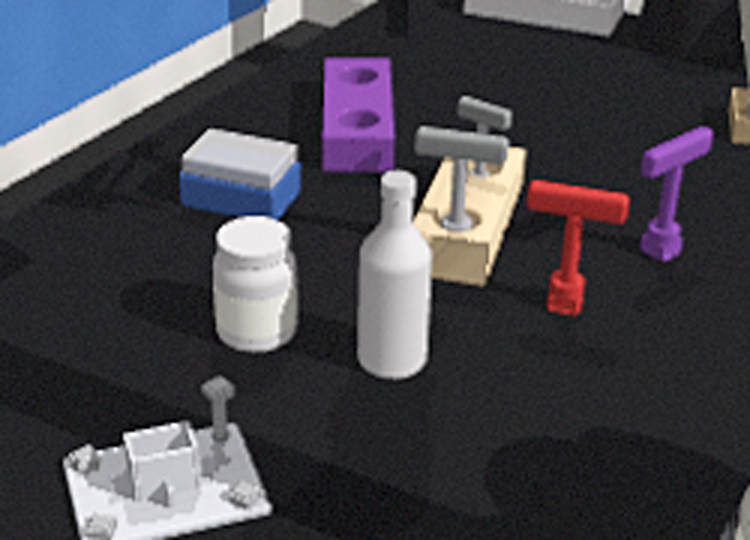

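View pics/t5b.png

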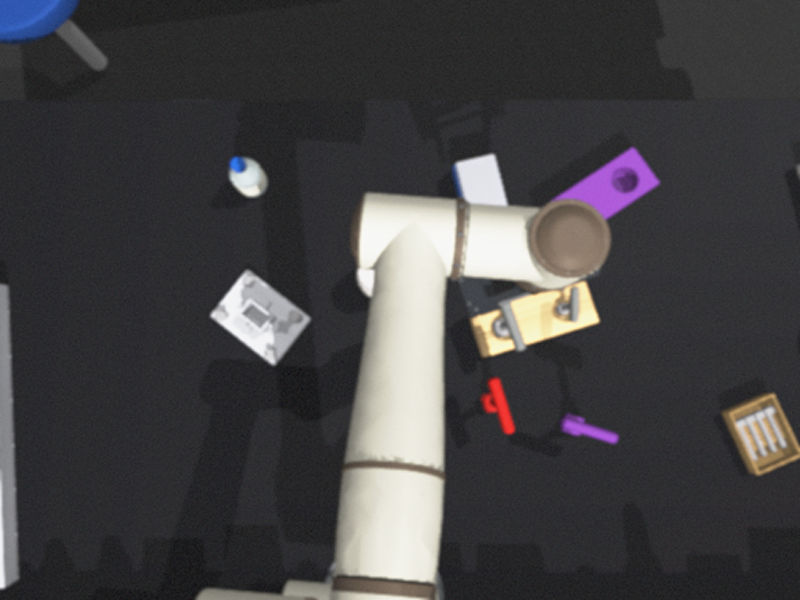

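```bash
python3 -m inch '[{"jaw":0,"x":0,"y":0,"z":0,"ax":0,"ay":0,"az":0},{"jaw":0,"x":0,"y":0,"z":0,"ax":0,"ay":0,"az":0}]'; python3 -c "
from station import *
print(finish_job())"
```

```text
time_s: 23.08
tcp_pos: [0.5504, -0.2059, 0.2652]
ee_rot: [[-0.947, -0.32, -0.001], [-0.32, 0.947, -0.001], [0.001, -0.001, -1.0]]
wrist_force: [0.2, 0.1, 0.3]
gripper_width: 1.002
the job is handed in; nothing more can be done
None
```

I drove the loose screw about half a turn under pressure, stood the large key back in its hole and handed the job in at 23.1 s. No verdict was reported.

- **Turning:** The key was seated on the head and turned about 188° clockwise. The wrist force read 13 to 19 N, to which the key adds about 3 N of its own weight. Before turning, two test pushes read 36 and 38 N. Those are above the 15 to 30 N you recommend, but below the 60 N the screw withstands and the 120 N wrist limit.
- **Depth:**
  - The side picture shows the head about 3.3 mm lower, give or take 0.4 mm.
  - The turn angle implies about 3.05 mm.
  - With the push released, the tool sat about 4 mm lower than before. I put the extra millimetre down to the key slipping slightly in the fingers.
  - In the last wrist close-up the head was overexposed, so its angle was only roughly confirmed.
- **End state:** The last wrist, side and top pictures show the large key upright in its own hole. The small key, the look-alikes and the bottle are where they were. The tip box, jar and flask also look unmoved where the arm did not hide them. The gripper was open, about 12 cm clear of everything, and the wrist force was near zero.

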